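Bring the filling pump's cover down flat on its four hand screws

ROBOT

A 6-joint arm with a two-finger parallel gripper is mounted at the origin on the work surface. World frame = base frame: x ahead of the robot, y to its left, z up, the work surface at z = 0. Lengths are in m, angles in rad, forces in N, time in s.
With the tool pointing down it reaches from about 0.275 to 0.875 m from the base axis. Payload 12.5 kg.
Tool frame: the origin (TCP) lies on the centre line of the jaws, within the pads' length; the fingertips stand 17 mm ahead of it and the grasp point (between the pads) lies 2 mm behind it; z points along the fingers, y is the direction in which the jaws open and shut (so a half turn about z gives the same grasp; the last joint's range is limited). The gripper opens to 85 mm and grips with 20 to 120 N. Pads are 22 mm wide; open, the fingers measure 114 mm over their backs; the gripper's body (76 mm by 85 mm) begins 54 mm behind the grasp point. The pads swing forward as they close: fully open they stand 13 mm farther back than shut.
Start: joints at [1.112, 0.351, 1.652, -0, 1.139, -0.085], TCP at [0.201, 0.512, 0.248] pointing down, gripper open.
Joint ranges: [-2.75, 2.75], [-0.79, 2.1], [0.01, 2.65], [-1.57, 4.71], [0.07, 3.14], [-2.87, 2.87]. Speed limits (rad/s): [2.22, 2.22, 2.79, 3.14, 3.14, 3.14].

INTERFACE

Orientations are given as [roll, pitch, yaw] about the fixed x, y, z axes, in that order (R = Rz(yaw) Ry(pitch) Rx(roll)).
In Python, from plant import r gives the robot as it stands.
- The arm moves only by the tool play_rows, never from a script. Its argument "motion" is a list of rows, each a list of 3 entries, a list of its own where there are three numbers: the shift along the tool's x, y, z each as a share of 200 mm, from -1 to 1, then the turn, a rotation vector about the tool's x, y, z each as a share of 180 degrees, from -1 to 1, then the opening, from 0 (shut) to 1 (fully open). In form: [[[tx, ty, tz], [rx, ry, rz], fingers], ...]. A call has 1 to 10 rows; each row shifts and turns the commanded pose from where the row before left it, along the tool's axes as they then stand; what a row does not reach is not made up. A row lasts 1/12 s, in which the tool goes at most 41.7 mm and 7.16 degrees, less where a joint would pass 70% of its speed; a pose out of reach is approached as far as the arm can. A call with a number of a shift or a turn outside -1 to 1 is refused whole. A call with a gripper value outside its range is refused whole. The fingers move at their own pace and stop on an object; "grip_force" is the grip in N (left out, the last holds). Time passes only in rows, so rows that do not move let the fingers close. It gives the time, the measured TCP pose, the force and the opening at its end, in the units of the state.
- r.get_state(): the state, without advancing time (a new reading comes with each control period).
- r.get_image(name): name is "side" or "top" or "wrist"; returns the picture (420x560x3 uint8, red, green, blue); there is no depth.
- r.camera_params(name): a dict with "K" (3x3 intrinsics, pixels), "rvec" (rotation vector, rad) and "tvec" (3), from world to camera coordinates, as OpenCV has them. Camera axes: x right, y down, z forward; pixel columns grow to the right and rows downward; lengths in m; the calibration is good to about 2 mm. A picture is of the moment at which its call begins: read the wrist's pose just before it. camera_params takes no time and is no camera call; for the wrist camera it gives the pose at the moment of the call.
- r.finish_job(): hands the job in, once; it reports no verdict.
The state is a dict: "time_s": time; "qpos": joint angles; "dq": joint speeds; "tau": joint torques, N m; "tool_pos": TCP position; "orientation": TCP orientation; "wrist_force": force on the tool from outside, world axes, zero at the start; "ft_torque": the same for the moment, N m; "opening": finger opening in m.
Only numpy, scipy, OpenCV 4.12 (cv2) and the standard library are available. Lean on these libraries where they do the work, as an engineer would, in place of code of your own. Each camera call takes 0.05 s, during which the arm holds its last target.

TASK

The cover of the filling pump stands proud on its four hand screws: screw it down flat. Work crisscross (a screw, then the one diagonally opposite, then the other two) in two rounds: first turn each screw about an eighth of a turn clockwise, then in the second round tighten each until it is firmly tight by feel, never forced, so that the cover comes down without ever sitting badly crooked. Leave everything else on the bench where it is.

Things in the scene. Friction and masses are not known exactly. Their poses are not given: they have to be found in the camera images.
- pump: the filling pump, bolted to the bench: blue cast body with a square top about 166 mm wide whose rim is 80 mm above the bench, on a 200 x 200 x 12 mm foot. Origin at the centre of its underside; z up. The motor (a dark cylinder, up to 82 mm high) sticks out along its +x, short steel pipe stubs along +y and -y.
- cover: the pump's cover, a square aluminium plate 160 x 160 x 10 mm, lifted by springs against the four screws. Origin at the centre of its underside, z up out of the plate. At the start it stands 4 to 9 mm above the black rubber seal on the pump's rim (how much is not known beforehand); it comes down as the screws go in and stops on the seal
- turn_a (a joint): turn of hand screw a, at the far left (pump +x, +y) corner, 60 mm along x and y from the pump's centre; diagonally opposite screw c. Radians, growing clockwise from above (tightening); starts within 0.15 of 0. Sinks 5 mm per radian, stays where left. Steady drag of 0.4 to 0.5 N m until the cover meets the seal, somewhere from 0.75 to 1.85 rad, alike for all four, then harder
- grip_a (a point): middle of screw a's black grip bar, on the screw's axis: 36 mm long (point's x), 12 mm thick (y), 24 mm high (12 mm above and below this point; z up), on a 16 mm thick neck; turns with the screw. The cover's upper face is 30 mm below it; neighbours are 120 mm apart. Grip from above across the 12 mm, with 60 N or so, and sink with it while turning
- screw_a: hand screw a with its 29 mm washer; origin at the washer's underside, on the cover. Once the cover is on the seal, clamping grows by 15 to 20 N per further 0.1 rad, and each 20 N adds 0.1 N m to the drag. Rightly tight: 35 to 80 N, that is 0.17 to 0.40 N m above the drag felt at first in the same grip (aim for 0.25); it shows fully only just after a short turn. Above 110 N it is forced
- turn_b (a joint): turn of hand screw b, at the far right (pump +x, -y) corner, 60 mm along x and y from the pump's centre; diagonally opposite screw d. Radians, growing clockwise from above (tightening); starts within 0.15 of 0. Sinks 5 mm per radian, stays where left. Steady drag of 0.4 to 0.5 N m until the cover meets the seal, somewhere from 0.75 to 1.85 rad, alike for all four, then harder
- grip_b (a point): middle of screw b's black grip bar, on the screw's axis: 36 mm long (point's x), 12 mm thick (y), 24 mm high (12 mm above and below this point; z up), on a 16 mm thick neck; turns with the screw. The cover's upper face is 30 mm below it; neighbours are 120 mm apart. Grip from above across the 12 mm, with 60 N or so, and sink with it while turning
- screw_b: hand screw b with its 29 mm washer; origin at the washer's underside, on the cover. Once the cover is on the seal, clamping grows by 15 to 20 N per further 0.1 rad, and each 20 N adds 0.1 N m to the drag. Rightly tight: 35 to 80 N, that is 0.17 to 0.40 N m above the drag felt at first in the same grip (aim for 0.25); it shows fully only just after a short turn. Above 110 N it is forced
- turn_c (a joint): turn of hand screw c, at the near right (pump -x, -y) corner, 60 mm along x and y from the pump's centre; diagonally opposite screw a. Radians, growing clockwise from above (tightening); starts within 0.15 of 0. Sinks 5 mm per radian, stays where left. Steady drag of 0.4 to 0.5 N m until the cover meets the seal, somewhere from 0.75 to 1.85 rad, alike for all four, then harder
- grip_c (a point): middle of screw c's black grip bar, on the screw's axis: 36 mm long (point's x), 12 mm thick (y), 24 mm high (12 mm above and below this point; z up), on a 16 mm thick neck; turns with the screw. The cover's upper face is 30 mm below it; neighbours are 120 mm apart. Grip from above across the 12 mm, with 60 N or so, and sink with it while turning
- screw_c: hand screw c with its 29 mm washer; origin at the washer's underside, on the cover. Once the cover is on the seal, clamping grows by 15 to 20 N per further 0.1 rad, and each 20 N adds 0.1 N m to the drag. Rightly tight: 35 to 80 N, that is 0.17 to 0.40 N m above the drag felt at first in the same grip (aim for 0.25); it shows fully only just after a short turn. Above 110 N it is forced
- turn_d (a joint): turn of hand screw d, at the near left (pump -x, +y) corner, 60 mm along x and y from the pump's centre; diagonally opposite screw b. Radians, growing clockwise from above (tightening); starts within 0.15 of 0. Sinks 5 mm per radian, stays where left. Steady drag of 0.4 to 0.5 N m until the cover meets the seal, somewhere from 0.75 to 1.85 rad, alike for all four, then harder
- grip_d (a point): middle of screw d's black grip bar, on the screw's axis: 36 mm long (point's x), 12 mm thick (y), 24 mm high (12 mm above and below this point; z up), on a 16 mm thick neck; turns with the screw. The cover's upper face is 30 mm below it; neighbours are 120 mm apart. Grip from above across the 12 mm, with 60 N or so, and sink with it while turning
- screw_d: hand screw d with its 29 mm washer; origin at the washer's underside, on the cover. Once the cover is on the seal, clamping grows by 15 to 20 N per further 0.1 rad, and each 20 N adds 0.1 N m to the drag. Rightly tight: 35 to 80 N, that is 0.17 to 0.40 N m above the drag felt at first in the same grip (aim for 0.25); it shows fully only just after a short turn. Above 110 N it is forced
- tape_roll: a cardboard-brown ring 90 mm across and 45 mm high, lying flat beside the pump's left side; origin at the centre of its underside; a bystander
- screwdriver: a black-handled screwdriver lying flat beside the pump's right side; origin near its middle, x axis towards its tip; a bystander
- parts_tray: an open grey tray 100 x 140 x 35 mm on the right; origin at the centre of its underside; a bystander
- spare_seal: a flat black rubber ring 60 mm across and 6 mm high, lying in front of the pump; origin at the centre of its underside; a bystander
- bottle_tall: a white bottle 68 mm across and 190 mm high, left; origin at the centre of its underside; a bystander
- bottle_short: a white bottle 60 mm across and 150 mm high, near left; origin at the centre of its underside; a bystander
- plate_stack: a round stack of yellow plates 140 mm across and 45 mm high, right; origin at the centre of its underside; a bystander

How it is judged:
By the outcome, as a careful person would: the job done as asked, in the order asked, and still so for the second after the job is handed in, with the robot touching nothing.
It also fails if it takes over 72 s, if anything falls off the work surface, if the arm or the gripper's body presses on something with over 40 N, if the wrist force passes 120 N, or if a joint passes its speed limit or range.

## Working session

There is one attempt and no reset: what is moved stays moved. The work goes in short steps, Python scripts to look and compute and a tool call to move; the robot and the scene stay as the last step left them, time stands still between calls to the robot, and variables do not carry over. Pictures are saved under pics/ and viewed, and the job is handed in when it is done.

Besides the shell and the picture viewer there is one more tool, called by a JSON object that holds its "op" and its "data", one argument or row to a line. play_rows: Moves the arm, as the interface text tells. Shift numbers are shares of 200 mm and turn numbers shares of 180 degrees, none past 1 either way. Its arguments: {"type":"object","properties":{"motion":{"type":"array","items":{"type":"array"}},"grip_force":{"type":"number"}},"required":["motion"]}

```bash
mkdir -p pics; ls; python3 - <<'E'
from plant import r
import cv2,numpy as np
s=r.get_state();print(s)
for n in("top","side"):
    p=r.camera_params(n);print(n,p)
    cv2.imwrite(f"pics/{n}0.png",r.get_image(n)[:,:,::-1])
E
```

```text
pics
{'time_s': 0.0, 'qpos': array([ 1.11239332e+00,  3.51264786e-01,  1.65244579e+00,  1.46855702e-06,
        1.13909569e+00, -8.45938621e-02]), 'dq': array([ 0.00156748, -0.00057478,  0.00145262,  0.00062136, -0.00060511,
       -0.00014042]), 'tau': array([ 1.03865521e-03, -5.06090105e+01, -2.91399461e+01,  5.62178656e-06,
        4.44933379e-03,  4.98061343e-05]), 'tool_pos': array([0.2006708 , 0.51174118, 0.24773453]), 'orientation': array([-3.14038350e+00, -1.03869510e-04,  2.76778283e+00]), 'wrist_force': array([-0.69532115,  0.28692524,  0.41283854]), 'ft_torque': array([0.0204493 , 0.02820312, 0.0158977 ]), 'opening': 0.08534153809265625}
top {'K': array([[491.68960009,   0.        , 282.65310722],
       [  0.        , 491.68960009, 209.4373964 ],
       [  0.        ,   0.        ,   1.        ]]), 'rvec': array([ 2.14693398, -2.18067641,  0.14674545]), 'tvec': array([-0.0015584 ,  0.56007899,  1.45897056])}
side {'K': array([[423.76950393,   0.        , 276.77373071],
       [  0.        , 423.76950393, 210.61332066],
       [  0.        ,   0.        ,   1.        ]]), 'rvec': array([ 2.04484901, -0.79331685,  0.4130891 ]), 'tvec': array([-0.41151053,  0.28532527,  0.83657618])}
```

View pics/top0.png

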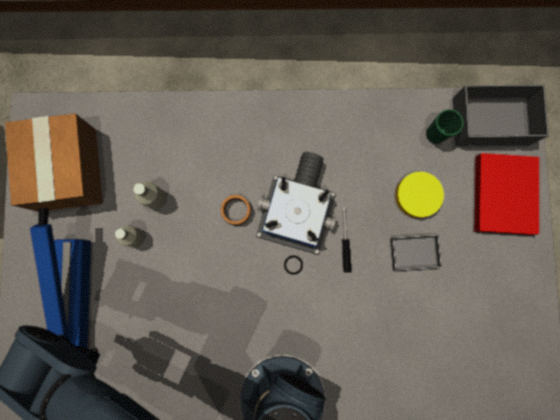

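View pics/side0.png

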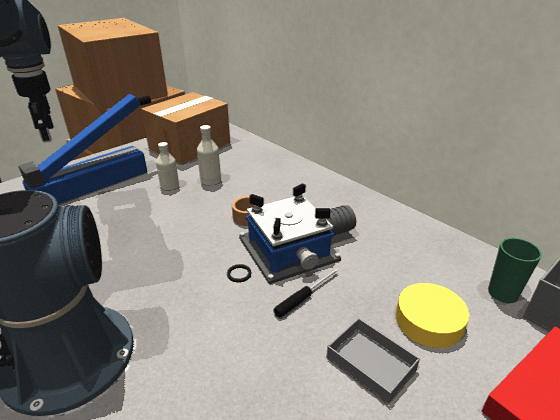

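```bash
cat > h.py <<'E'
import cv2,numpy as np
from scipy.spatial.transform import Rotation as R
def ray(p,uv):
    Rm=cv2.Rodrigues(np.array(p["rvec"]))[0];c=-Rm.T@np.array(p["tvec"])
    d=Rm.T@np.linalg.inv(p["K"])@np.array([uv[0],uv[1],1.]);return c,d
def plane(p,uv,z):
    c,d=ray(p,uv);return c+d*(z-c[2])/d[2]
def proj(p,X):
    return cv2.projectPoints(np.atleast_2d(np.array(X,float)),np.array(p["rvec"]),np.array(p["tvec"]),p["K"],None)[0][:,0]
def tri(p1,u1,p2,u2):
    c1,d1=ray(p1,u1);c2,d2=ray(p2,u2)
    A=np.stack([d1,-d2],1);t=np.linalg.lstsq(A,c2-c1,rcond=None)[0]
    a=c1+t[0]*d1;b=c2+t[1]*d2;return (a+b)/2,np.linalg.norm(a-b)
E
python3 - <<'E'
import cv2
a=cv2.imread('pics/top0.png')[140:260,240:350];cv2.imwrite('pics/tc.png',cv2.resize(a,None,fx=5,fy=5,interpolation=cv2.INTER_CUBIC))
a=cv2.imread('pics/side0.png')[170:290,230:360];cv2.imwrite('pics/sc.png',cv2.resize(a,None,fx=5,fy=5,interpolation=cv2.INTER_CUBIC))
E
```

```text
(no output)
```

View pics/tc.png

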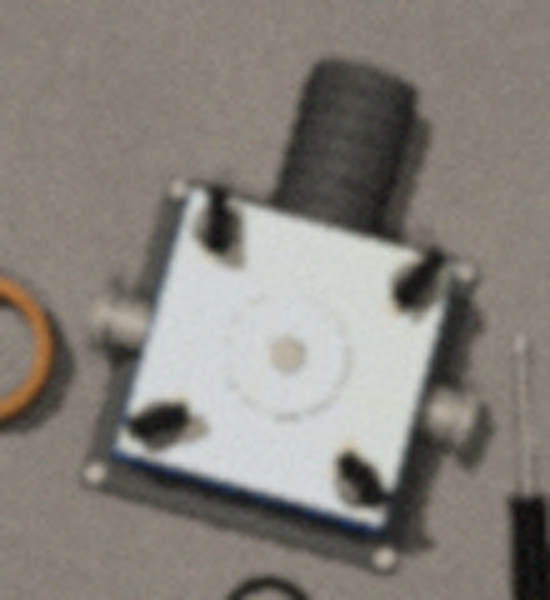

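View pics/sc.png

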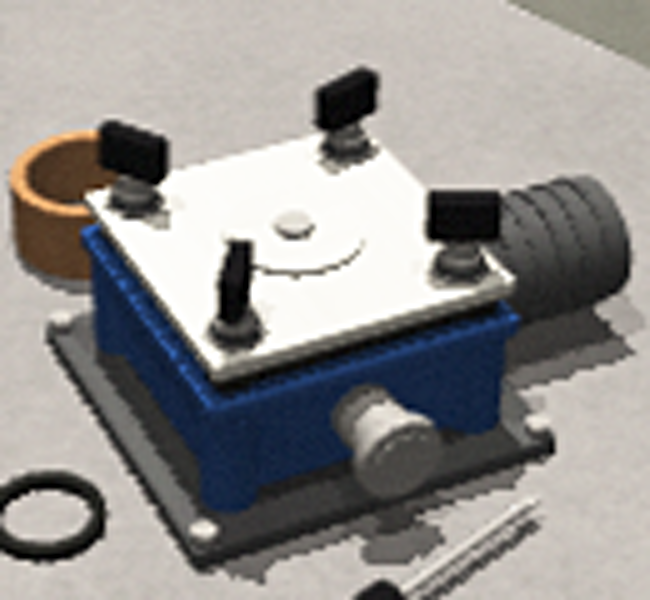

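```bash
python3 - <<'E'
from plant import r
from h import *
pt=r.camera_params("top");ps=r.camera_params("side")
T={'a':(188,187),'b':(453,285),'c':(383,525),'d':(117,455),'mid':(288,355)}
S={'mid':(294,222),'c':(216,378),'b':(514,283),'d':(85,195)}
P={}
for k,v in T.items():
    u=(240+v[0]/5,140+v[1]/5);P[k]=plane(pt,u,.1);print(k,P[k].round(4))
    if k in S: print('  tri',tri(pt,u,ps,(230+S[k][0]/5,170+S[k][1]/5)))
m=(P['a']+P['b']+P['c']+P['d'])/4;print(m)
e=P['a']+P['b']-P['c']-P['d'];print(np.degrees(np.arctan2(e[1],e[0])),np.linalg.norm(e)/2)
e=P['a']+P['d']-P['c']-P['b'];print(np.degrees(np.arctan2(e[1],e[0])),np.linalg.norm(e)/2)
E
```

```text
a [0.6466 0.0038 0.1   ]
b [ 0.5864 -0.1498  0.1   ]
  tri (array([ 0.59015475, -0.15343846,  0.10288195]), np.float64(0.01141923602650162))
c [ 0.4473 -0.1055  0.1   ]
  tri (array([ 0.44807136, -0.10628163,  0.09526326]), np.float64(0.0014076963424046471))
d [0.49   0.0472 0.1   ]
  tri (array([0.49200778, 0.04573322, 0.1008955 ]), np.float64(0.004990987603175558))
mid [ 0.5467 -0.0527  0.1   ]
  tri (array([ 0.54666243, -0.05314375,  0.10867872]), np.float64(0.0025825476058606166))
[ 0.54256019 -0.05105159  0.1       ]
-16.515221387534663 0.1541728574667978
71.41694415751748 0.1615657520426076
```

```bash
cat >> h.py <<'E'
def delta(s,target,yaw=None):
    """shares to shift to world target; yaw turn share about tool z"""
    Rm=R.from_euler('xyz',s['orientation']);d=Rm.inv().apply(np.array(target)-s['tool_pos'])
    y=None
    if yaw is not None:
        T=R.from_euler('xyz',[np.pi,0,yaw]); y=(Rm.inv()*T).as_rotvec()/np.pi
    return d/0.2,y
E
python3 - <<'E'
from plant import r
from h import *
s=r.get_state();p=r.camera_params("wrist")
Rm=cv2.Rodrigues(p["rvec"])[0];c=-Rm.T@p["tvec"];T=R.from_euler('xyz',s['orientation'])
print(p["K"],T.inv().apply(c-s['tool_pos']),T.inv().apply(Rm[2]),T.inv().apply(Rm[0]))
t=np.array([.50,-.04,.36]);print(delta(s,t,1.5))
E
```

```text
[[360.15022616   0.         277.79409206]
 [  0.         360.15022616 207.41994708]
 [  0.           0.           1.        ]] [ 0.06659772  0.00142085 -0.1272276 ] [-2.61399503e-01  1.65809897e-04  9.65230684e-01] [7.86711077e-04 9.99999690e-01 4.12710032e-05]
(array([-2.40060316, -2.02251889, -0.55899385]), array([-2.96064649e-04,  1.89905513e-04,  4.03545616e-01]))
```

```bash
python3 - <<'E'
from plant import r
from h import *
s=r.get_state()
print(delta(s,[.544,-.052,.29])[0]/18)
E
```

```text
[-0.14596352 -0.11098206 -0.01161301]
```

{"op": "play_rows", "data": {
  "motion": [
    [[-0.146, -0.111, -0.02], [0, 0, 0], 0.6],
    [[-0.146, -0.111, -0.02], [0, 0, 0], 0.6],
    [[-0.146, -0.111, -0.02], [0, 0, 0], 0.6],
    [[-0.146, -0.111, -0.02], [0, 0, 0], 0.6],
    [[-0.146, -0.111, -0.02], [0, 0, 0], 0.6],
    [[-0.146, -0.111, -0.02], [0, 0, 0], 0.6],
    [[-0.146, -0.111, -0.02], [0, 0, 0], 0.6],
    [[-0.146, -0.111, -0.02], [0, 0, 0], 0.6],
    [[-0.146, -0.111, -0.02], [0, 0, 0], 0.6],
    [[-0.146, -0.111, -0.02], [0, 0, 0], 0.6]
  ]
}}

```text
time_s: 0.93
tool_pos: [0.392, 0.197, 0.2884]
orientation: [-3.142, -0.0, 2.768]
wrist_force: [0.7, 0.5, -0.5]
opening: 0.0511
```

{"op": "play_rows", "data": {
  "motion": [
    [[-0.146, -0.111, 0], [0, 0, 0], 0.6],
    [[-0.146, -0.111, 0], [0, 0, 0], 0.6],
    [[-0.146, -0.111, 0], [0, 0, 0], 0.6],
    [[-0.146, -0.111, 0], [0, 0, 0], 0.6],
    [[-0.146, -0.111, 0], [0, 0, 0], 0.6],
    [[-0.146, -0.111, 0], [0, 0, 0], 0.6],
    [[-0.146, -0.111, 0], [0, 0, 0], 0.6],
    [[-0.146, -0.111, 0], [0, 0, 0], 0.6],
    [[0, 0, 0], [0, 0, 0], 0.6],
    [[0, 0, 0], [0, 0, 0], 0.6]
  ]
}}

```text
time_s: 1.77
tool_pos: [0.5444, -0.0532, 0.2875]
orientation: [-3.141, -0.001, 2.765]
wrist_force: [-1.0, -0.2, -0.2]
opening: 0.0512
```

```bash
python3 - <<'E'
from plant import r
from h import *
import json
s=r.get_state();p=r.camera_params("wrist");im=r.get_image("wrist")
cv2.imwrite("pics/w1.png",im[:,:,::-1]);json.dump({k:np.array(v).tolist() for k,v in p.items()},open("pics/w1.json","w"))
print(s)
E
```

```text
{'time_s': 1.7667, 'qpos': array([-1.82522682e-01,  3.07938612e-01,  1.61115364e+00,  5.01521443e-05,
        1.22382005e+00, -1.37713291e+00]), 'dq': array([ 0.04306066, -0.02933121,  0.03465315,  0.00500593,  0.00136061,
        0.01405758]), 'tau': array([ -2.27585457, -48.25933099, -31.77119851,  -0.15418197,
        -0.08832837,  -0.23702899]), 'tool_pos': array([ 0.54438227, -0.05318307,  0.28750199]), 'orientation': array([-3.14138494e+00, -1.30404919e-03,  2.76538934e+00]), 'wrist_force': array([-1.04397064, -0.24533331, -0.17972426]), 'ft_torque': array([ 0.00047037, -0.01557855,  0.02969542]), 'opening': 0.05122650655914257}
```

View pics/w1.png

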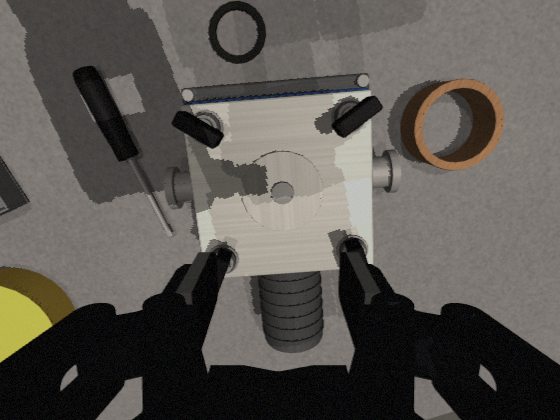

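{"op": "play_rows", "data": {
  "motion": [
    [[-0.17, 0, 0], [0, 0, 0], 0.6],
    [[-0.17, 0, 0], [0, 0, 0], 0.6],
    [[0, 0, 0], [0, 0, 0], 0.6],
    [[0, 0, 0], [0, 0, 0], 0.6]
  ]
}}

```text
time_s: 2.15
tool_pos: [0.6077, -0.0759, 0.2876]
orientation: [-3.142, -0.001, 2.769]
wrist_force: [-0.2, -0.1, -0.0]
opening: 0.0509
```

```bash
python3 - <<'E'
from plant import r
from h import *
import json
s=r.get_state();p=r.camera_params("wrist");im=r.get_image("wrist")
cv2.imwrite("pics/w2.png",im[:,:,::-1]);json.dump({k:np.array(v).tolist() for k,v in p.items()},open("pics/w2.json","w"))
print(s['tool_pos'],s['dq'])
cv2.imwrite("pics/w1c.png",cv2.resize(cv2.imread("pics/w1.png")[70:270,160:400],None,fx=3,fy=3,interpolation=2))
cv2.imwrite("pics/w2c.png",cv2.resize(cv2.imread("pics/w2.png")[0:200,160:400],None,fx=3,fy=3,interpolation=2))
E
```

```text
[ 0.60767277 -0.07586174  0.28755519] [ 5.87800306e-03 -3.83768049e-02  4.61436500e-02  2.16229684e-03
 -4.19811437e-06  9.59972698e-04]
```

View pics/w1c.png

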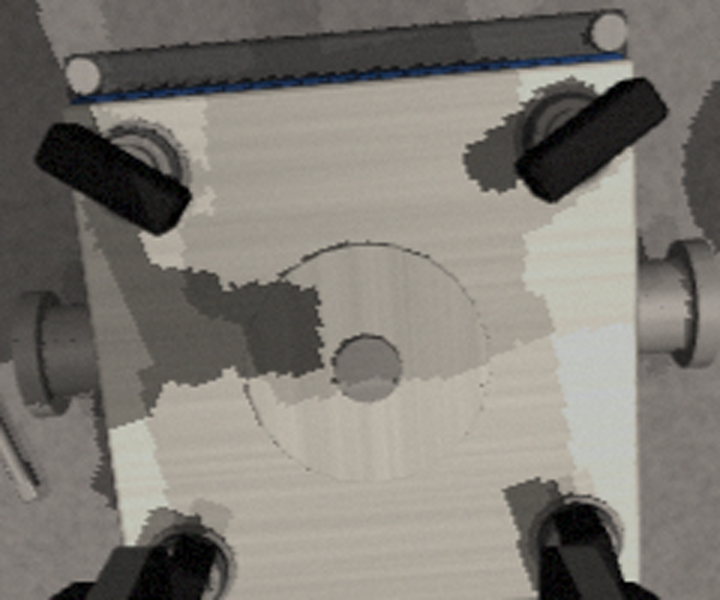

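View pics/w2c.png

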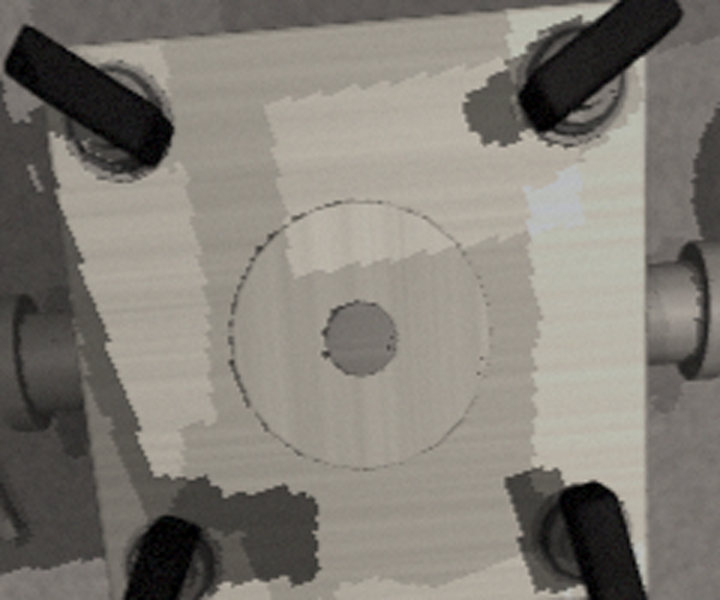

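```bash
python3 - <<'E'
from h import *
import json
for n in("w1","w2"):
    im=cv2.imread(f"pics/{n}.png");p={k:np.array(v) for k,v in json.load(open(f"pics/{n}.json")).items()}
    g=cv2.GaussianBlur(im,(3,3),0).max(2);m=(g<42).astype(np.uint8)
    for c in cv2.findContours(m,cv2.RETR_EXTERNAL,cv2.CHAIN_APPROX_NONE)[0]:
        A=cv2.contourArea(c)
        if A<300: continue
        x,y,w,h=cv2.boundingRect(c)
        hu=cv2.convexHull(c)[:,0].astype(float)
        ap=cv2.approxPolyDP(cv2.convexHull(c),1.5,True)[:,0]
        print(n,A,cv2.contourArea(cv2.convexHull(c)),(x,y,w,h),'rect',cv2.minAreaRect(c))
        if A<4000: print(ap.tolist())
im=cv2.imread("pics/w2.png");cv2.imwrite("pics/w2d.png",cv2.resize(im[150:300,160:400],None,fx=3,fy=3,interpolation=2))
E
```

```text
w1 424.0 926.5 (258, 276, 22, 65) rect ((267.93475341796875, 307.67889404296875), (64.74993896484375, 15.612655639648438), 83.48019409179688)
[[260, 276], [265, 276], [272, 280], [279, 339], [269, 340], [264, 331], [258, 278]]
w1 51358.5 75061.5 (0, 238, 560, 182) rect ((279.5, 328.5), (181.0, 559.0), 90.0)
w1 896.0 951.5 (172, 111, 51, 37) rect ((196.92263793945312, 128.521484375), (51.70386505126953, 19.909393310546875), 29.47589111328125)
[[178, 111], [187, 112], [218, 129], [222, 134], [219, 142], [212, 147], [174, 126], [172, 121]]
w1 912.0 1147.0 (332, 96, 50, 41) rect ((353.6096496582031, 112.00118255615234), (28.144744873046875, 52.52316665649414), 51.95295715332031)
[[381, 106], [379, 110], [344, 136], [340, 135], [332, 127], [334, 112], [341, 104], [373, 96]]
w1 2417.5 2585.5 (73, 66, 66, 95) rect ((105.6966552734375, 112.89756774902344), (104.4526138305664, 26.829151153564453), 62.487998962402344)
[[75, 70], [85, 66], [93, 66], [99, 71], [132, 135], [138, 150], [136, 156], [118, 160], [75, 83], [73, 77]]
w1 2626.0 2674.0 (209, 1, 56, 62) rect ((236.5, 31.5), (61.0, 55.0), 
[... 1169 characters left out ...]
], [501, 39], [502, 49], [482, 44]]
w2 1030.5 1155.0 (162, 9, 55, 48) rect ((189.5046844482422, 31.614879608154297), (62.17051315307617, 21.99979591369629), 38.85337448120117)
[[168, 9], [210, 34], [216, 41], [213, 52], [204, 56], [165, 26], [162, 20]]
w2 973.5 1047.0 (333, 0, 54, 44) rect ((358.2868347167969, 17.844280242919922), (19.589643478393555, 62.61003875732422), 50.19443130493164)
[[385, 1], [385, 7], [347, 40], [341, 43], [336, 40], [333, 33], [336, 24], [367, 0]]
w2 2645.5 2812.0 (61, 0, 70, 97) rect ((96.50000762939453, 44.49999237060547), (111.3561782836914, 29.06888198852539), 63.43495178222656)
[[61, 0], [89, 0], [123, 69], [130, 88], [128, 91], [116, 96], [109, 95], [63, 10]]
```

View pics/w2d.png

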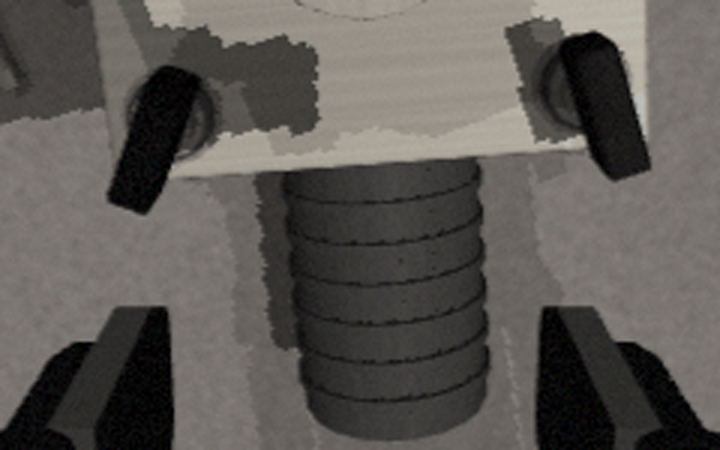

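```bash
python3 - <<'E'
import cv2,numpy as np
def crop(f,x,y):
    c=cv2.imread(f)[y:y+60,x:x+72];c=cv2.resize(c,None,fx=5.5,fy=5,interpolation=2)
    c=cv2.resize(cv2.imread(f)[y:y+60,x:x+72],None,fx=5,fy=5,interpolation=2)
    return np.clip(255*(c/255.)**.5*1.1,0,255).astype(np.uint8)
a=crop('pics/w2.png',325,150);b=crop('pics/w2.png',180,165);c=crop('pics/w1.png',162,95);d=crop('pics/w1.png',320,85)
cv2.imwrite('pics/z1.png',np.vstack([np.hstack([a,b]),np.hstack([c,d])]))
E
```

```text
(no output)
```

View pics/z1.png

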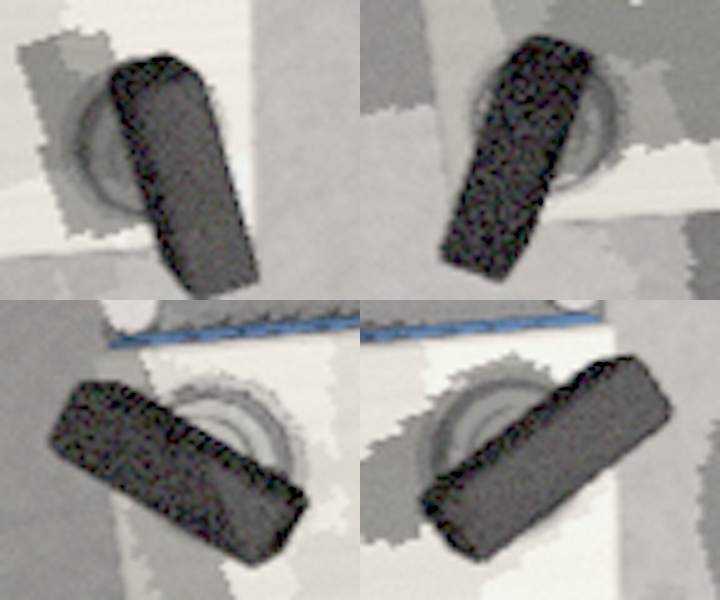

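```bash
cat > fit.py <<'E'
from h import *
import json
from scipy.optimize import least_squares
P={n:{k:np.array(v) for k,v in json.load(open(f"pics/{n}.json")).items()} for n in("w1","w2")}
z=lambda o,u:(o[0]+(u[0]-2)/5,o[1]+(u[1]-2)/5)
O={'a':('w2',(325,150)),'b':('w2',(180,165)),'c':('w1',(162,95)),'d':('w1',(320,85))}
C={'a':(182,175),'b':(156,158),'c':(173,171),'d':(185.5,156)}
E={'a':[((210,95),(258,275)),((112,90),(165,260))],'b':[((155,60),(82,255)),((228,75),(145,270))],'c':[((50,140),(255,265)),((130,85),(305,195))],'d':[((125,258),(310,110)),((65,185),(245,62))]}
obs=[(n,O[n][0],z(O[n][1],C[n])) for n in 'abcd']+[('c','w2',(189.7,31.8)),('m','w1',(160-.33+367/3,70-.33+370/3)),('m','w2',(160-.33+361/3,-.33+340/3))]
off={'a':(1,1),'b':(1,-1),'c':(-1,-1),'d':(-1,1),'m':(0,0)}
def pts(x,n):
    o=np.array(off[n])*.06;c,s=np.cos(x[2]),np.sin(x[2])
    return [x[0]+c*o[0]-s*o[1],x[1]+s*o[0]+c*o[1],x[3] if n!='m' else x[4]]
f=lambda x:np.concatenate([proj(P[v],pts(x,n))[0]-uv for n,v,uv in obs])
if __name__=="__main__":
    q=least_squares(f,[.544,-.052,-.3,.13,.1]);x=q.x
    print(x,np.degrees(x[2]));print(q.fun.reshape(-1,2).round(1))
    for n in 'abcd':
        v,o=O[n];print(n,np.array(pts(x,n)).round(4),plane(P[v],z(o,C[n]),x[3])[:2].round(4))
        for e in E[n]:
            p1,p2=[plane(P[v],z(o,u),x[3]+.012)for u in e];d=p2-p1;print('   bar yaw',np.degrees(np.arctan2(d[1],d[0]))%180,np.linalg.norm(d))
E
python3 fit.py
```

```text
[ 0.54830153 -0.04931133 -0.29597342  0.13609334  0.11239542] -16.95802783171334
[[ 0.6  0.3]
 [-0.4 -0. ]
 [ 1.1  0.2]
 [-0.7  0.2]
 [-0.4 -0. ]
 [-0.   0. ]
 [-0.1 -0.7]]
a [ 0.6232 -0.0094  0.1361] [ 0.6228 -0.0098]
   bar yaw 176.89349988696037 0.029198249797875078
   bar yaw 178.47476934315077 0.027757309160735287
b [ 0.5882 -0.1242  0.1361] [ 0.5883 -0.1239]
   bar yaw 135.9744141606738 0.03303358562422245
   bar yaw 134.09066766298184 0.033662185237329174
c [ 0.4734 -0.0892  0.1361] [ 0.473  -0.0899]
   bar yaw 36.602133497935895 0.03383908632665221
   bar yaw 36.17751991311652 0.028912924091280053
d [0.5084 0.0256 0.1361] [0.5085 0.0261]
   bar yaw 107.76148428648494 0.03279072458910812
   bar yaw 102.82211094609463 0.030071121955184847
```

```bash
cat >> h.py <<'E'
G={'a':[.623,-.0096],'b':[.5882,-.1241],'c':[.4733,-.0895],'d':[.5084,.0257]}
def plan(s,wps,grip,start=None):
    """wps: list of (target xyz, yaw, nrows)"""
    import math
    Rm=R.from_euler('xyz',s['orientation']);p=np.array(s['tool_pos']);out=[]
    for t,yaw,n in wps:
        t=np.array(t);T=R.from_euler('xyz',[np.pi,0,yaw])
        for i in range(n):
            k=n-i
            d=np.round(Rm.inv().apply((t-p)/k)/.2,3)
            w=np.round((Rm.inv()*T).as_rotvec()/k/np.pi,3)
            p=p+Rm.apply(d*.2);Rm=Rm*R.from_rotvec(w*np.pi)
            out.append([(d+0).tolist(),(w+0).tolist(),grip])
    print(len(out));
    for i in range(0,len(out),10): print(str(out[i:i+10]).replace('-0.0,','0,').replace('-0.0]','0]').replace('0.0,','0,').replace('0.0]','0]'))
    print('end',p,Rm.as_euler('xyz'))
E
python3 - <<'E'
from plant import r
from h import *
s=r.get_state();D=np.pi/180
plan(s,[(G['a']+[.185],177.5*D,4),(G['a']+[.143],177.5*D,3)],.47)
E
```

```text
7
[[[0.011, 0.084, 0.129], [0, 0, -0.026], 0.47], [[0.004, 0.085, 0.128], [0, 0, -0.026], 0.47], [[-0.002, 0.085, 0.129], [0, 0, -0.026], 0.47], [[-0.009, 0.084, 0.128], [0, 0, -0.027], 0.47], [[0, 0, 0.07], [0, 0, 0], 0.47], [[0, 0, 0.07], [0, 0, 0], 0.47], [[-0.001, 0, 0.07], [0, 0, 0], 0.47]]
end [ 0.62306828 -0.00961672  0.14305335] [ 3.14121628e+00 -1.20770019e-03  3.09872036e+00]
```

{"op": "play_rows", "data": {
  "motion": [
    [[0.011, 0.084, 0.129], [0, 0, -0.026], 0.47],
    [[0.004, 0.085, 0.128], [0, 0, -0.026], 0.47],
    [[-0.002, 0.085, 0.129], [0, 0, -0.026], 0.47],
    [[-0.009, 0.084, 0.128], [0, 0, -0.027], 0.47],
    [[0, 0, 0], [0, 0, 0], 0.47],
    [[0, 0, 0], [0, 0, 0], 0.47]
  ]
}}

```text
time_s: 2.7
tool_pos: [0.6224, -0.0095, 0.1852]
orientation: [3.142, -0.002, 3.098]
wrist_force: [0.4, -0.6, 1.6]
opening: 0.0401
```

```bash
python3 - <<'E'
from plant import r
from h import *
s=r.get_state();D=np.pi/180;p=r.camera_params("wrist")
cv2.imwrite("pics/w3.png",r.get_image("wrist")[:,:,::-1])
print(s['tool_pos'],s['orientation'],proj(p,[G['a']+[.148]]))
plan(s,[(G['a']+[.143],177.5*D,3)],.47)
E
```

```text
[ 0.62240357 -0.0095037   0.18518776] [ 3.14153334e+00 -2.16331001e-03  3.09832441e+00] [[274.50521455 251.3438699 ]]
3
[[[-0.001, 0, 0.07], [0, 0, 0], 0.47], [[-0.001, 0, 0.07], [0, 0, 0], 0.47], [[-0.001, 0, 0.071], [0, -0.001, 0], 0.47]]
end [ 0.62291191 -0.00952321  0.14298656] [3.14153334e+00 9.78282641e-04 3.09832423e+00]
```

View pics/w3.png

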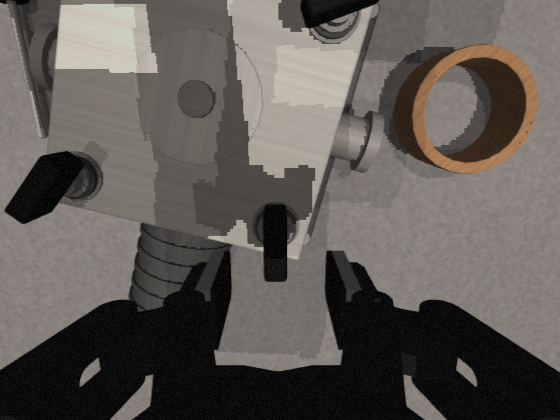

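{"op": "play_rows", "data": {
  "motion": [
    [[-0.001, 0, 0.07], [0, 0, 0], 0.47],
    [[-0.001, 0, 0.07], [0, 0, 0], 0.47],
    [[-0.001, 0, 0.07], [0, 0, 0], 0.47],
    [[0, 0, 0], [0, 0, 0], 0.47],
    [[0, 0, 0], [0, 0, 0], 0],
    [[0, 0, 0], [0, 0, 0], 0],
    [[0, 0, 0], [0, 0, 0], 0],
    [[0, 0, 0], [0, 0, 0], 0]
  ],
  "grip_force": 70
}}

```text
time_s: 3.42
tool_pos: [0.6249, -0.0111, 0.1456]
orientation: [-3.141, 0.003, 3.097]
wrist_force: [-1.7, 0.2, 7.1]
opening: 0.0104
```

```bash
cat > st.py <<'E'
from plant import r
import numpy as np
s=r.get_state();np.set_printoptions(precision=4,suppress=True)
print(s['time_s'],s['tool_pos'],s['orientation'],'F',s['wrist_force'],'T',s['ft_torque'],'tau6',s['tau'][5],'q6',s['qpos'][5],'op',s['opening'])
E
python3 st.py
```

```text
3.4167 [ 0.6249 -0.0111  0.1456] [-3.1412  0.0027  3.0975] F [-1.6548  0.234   7.075 ] T [-0.0809  0.3062  0.1454] tau6 0.1250483002513647 q6 -1.6186484309877414 op 0.010365570575367715
```

{"op": "play_rows", "data": {
  "motion": [
    [[0, 0, 0.0025], [0, 0, 0.031], 0],
    [[0, 0, 0.0025], [0, 0, 0.031], 0],
    [[0, 0, 0.0025], [0, 0, 0.031], 0]
  ]
}}

```text
time_s: 3.67
tool_pos: [0.6249, -0.0114, 0.1442]
orientation: [-3.141, 0.003, 2.802]
wrist_force: [-2.0, -3.6, 8.2]
opening: 0.0102
```

```bash
python3 st.py
```

```text
3.6667 [ 0.6249 -0.0114  0.1442] [-3.1412  0.0029  2.8016] F [-1.9766 -3.6324  8.1893] T [-0.5159  0.5273  0.5648] tau6 -1.3557028770446777 q6 -1.3223608827771827 op 0.010150842473491314
```

{"op": "play_rows", "data": {
  "motion": [
    [[0, 0, 0.0025], [0, 0, 0.031], 0],
    [[0, 0, 0.0025], [0, 0, 0.031], 0],
    [[0, 0, 0.0025], [0, 0, 0.031], 0],
    [[0, 0, 0.0025], [0, 0, 0.031], 0],
    [[0, 0, 0.0025], [0, 0, 0.031], 0]
  ]
}}

```text
time_s: 4.08
tool_pos: [0.6246, -0.0118, 0.1417]
orientation: [-3.142, 0.003, 2.315]
wrist_force: [-6.0, -5.4, 8.9]
opening: 0.0099
```

```bash
python3 st.py
```

```text
4.0833 [ 0.6246 -0.0118  0.1417] [-3.1415  0.0027  2.3147] F [-5.9963 -5.3941  8.8872] T [-0.9682  0.9482  0.6032] tau6 -1.3187575712800026 q6 -0.8353707947966721 op 0.009908589194719831
```

{"op": "play_rows", "data": {
  "motion": [
    [[0, 0, 0], [0, 0, 0], 0]
  ]
}}

```text
time_s: 4.17
tool_pos: [0.6246, -0.0118, 0.1416]
orientation: [-3.142, 0.003, 2.313]
wrist_force: [-4.8, -5.8, 10.1]
opening: 0.0101
```

```bash
python3 st.py
```

```text
4.1667 [ 0.6246 -0.0118  0.1416] [-3.1415  0.0026  2.3132] F [-4.7588 -5.8064 10.0729] T [-0.9991  0.9441  0.3314] tau6 2.0768916606903076 q6 -0.833986622896671 op 0.010126273703558224
```

```bash
cat >> h.py <<'E'
for k in G: G[k]=[round(G[k][0]+.0014,4),round(G[k][1]-.0018,4)]
E
python3 - <<'E'
from plant import r
from h import *
s=r.get_state();D=np.pi/180
s=dict(s);s['tool_pos']=np.array([.6246,-.0118,.185])
plan(s,[(G['c']+[.185],216.4*D,12)],.47)
E
```

```text
12
[[[0.018, -0.068, 0], [0, 0, -0.039], 0.47], [[0.026, -0.066, 0], [0, 0, -0.039], 0.47], [[0.034, -0.062, 0], [0, 0, -0.039], 0.47], [[0.041, -0.057, 0], [0, 0, -0.039], 0.47], [[0.048, -0.052, 0], [0, 0, -0.039], 0.47], [[0.054, -0.046, 0], [0, 0, -0.039], 0.47], [[0.059, -0.039, 0], [0, 0, -0.039], 0.47], [[0.063, -0.031, 0], [0, 0, -0.039], 0.47], [[0.067, -0.023, 0], [0, 0, -0.038], 0.47], [[0.069, -0.015, 0], [0, 0, -0.039], 0.47]]
[[[0.071, -0.007, 0], [0, 0, -0.038], 0.47], [[0.071, 0.001, -0.001], [-0.001, 0, -0.039], 0.47]]
end [ 0.47470153 -0.09141154  0.18509624] [ 3.14105220e+00  4.25282483e-04 -2.50599130e+00]
```

{"op": "play_rows", "data": {
  "motion": [
    [[0, 0, 0], [0, 0, 0], 0.47],
    [[0, 0, 0], [0, 0, 0], 0.47],
    [[0, 0, 0], [0, 0, 0], 0.47],
    [[0, 0, -0.115], [0, 0, 0], 0.47],
    [[0, 0, -0.115], [0, 0, 0], 0.47]
  ]
}}

```text
time_s: 4.58
tool_pos: [0.6235, -0.0107, 0.1851]
orientation: [-3.14, -0.002, 2.319]
wrist_force: [0.4, -0.5, 0.8]
opening: 0.0403
```

{"op": "play_rows", "data": {
  "motion": [
    [[0.018, -0.068, 0], [0, 0, -0.039], 0.47],
    [[0.026, -0.066, 0], [0, 0, -0.039], 0.47],
    [[0.034, -0.062, 0], [0, 0, -0.039], 0.47],
    [[0.041, -0.057, 0], [0, 0, -0.039], 0.47],
    [[0.048, -0.052, 0], [0, 0, -0.039], 0.47],
    [[0.054, -0.046, 0], [0, 0, -0.039], 0.47],
    [[0.059, -0.039, 0], [0, 0, -0.039], 0.47],
    [[0.063, -0.031, 0], [0, 0, -0.039], 0.47],
    [[0.067, -0.023, 0], [0, 0, -0.038], 0.47],
    [[0.069, -0.015, 0], [0, 0, -0.039], 0.47]
  ]
}}

```text
time_s: 5.42
tool_pos: [0.4992, -0.0778, 0.1857]
orientation: [-3.141, 0.0, -2.737]
wrist_force: [0.3, 0.2, -1.3]
opening: 0.0402
```

{"op": "play_rows", "data": {
  "motion": [
    [[0.071, -0.007, 0], [0, 0, -0.038], 0.47],
    [[0.071, 0, 0], [0, 0, -0.039], 0.47],
    [[0, 0, 0], [0, 0, 0], 0.47],
    [[0, 0, 0], [0, 0, 0], 0.47]
  ]
}}

```text
time_s: 5.75
tool_pos: [0.475, -0.0916, 0.1859]
orientation: [-3.141, 0.001, -2.505]
wrist_force: [0.5, 1.2, 0.4]
opening: 0.0404
```

```bash
python3 st.py; python3 - <<'E'
from plant import r
from h import *
s=r.get_state();D=np.pi/180;p=r.camera_params("wrist")
cv2.imwrite("pics/w4.png",r.get_image("wrist")[:,:,::-1])
print(proj(p,[G['c']+[.148]]))
plan(s,[(G['c']+[.1435],216.4*D,3)],.47)
E
```

```text
5.75 [ 0.475  -0.0916  0.1859] [-3.1411  0.0006 -2.5051] F [0.459  1.1676 0.4098] T [-0.0781  0.0134  0.0196] tau6 -0.9064946696162224 q6 -2.494175103358199 op 0.040371068867870244
[[276.13624202 247.4544834 ]]
3
[[[0, 0.001, 0.071], [0, 0, 0], 0.47], [[0, 0.001, 0.07], [0, 0, 0], 0.47], [[0.001, 0, 0.071], [0, 0, 0], 0.47]]
end [ 0.47464166 -0.09135819  0.1434552 ] [-3.14113793e+00  5.57216862e-04 -2.50511342e+00]
```

View pics/w4.png

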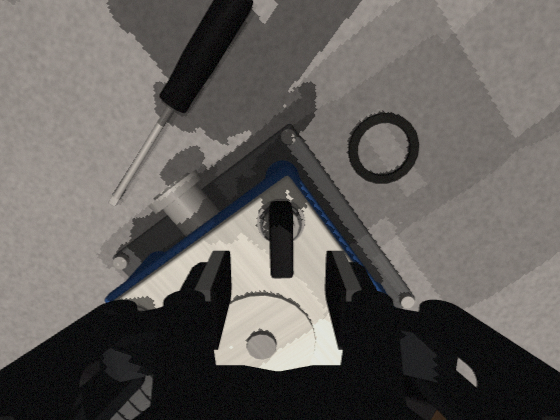

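{"op": "play_rows", "data": {
  "motion": [
    [[0, 0.004, 0.071], [0, 0, 0], 0.47],
    [[0, 0.004, 0.07], [0, 0, 0], 0.47],
    [[0, 0, 0.071], [0, 0, 0], 0.47],
    [[0, 0, 0], [0, 0, 0], 0.47],
    [[0, 0, 0], [0, 0, 0], 0],
    [[0, 0, 0], [0, 0, 0], 0],
    [[0, 0, 0], [0, 0, 0], 0],
    [[0, 0, 0], [0, 0, 0], 0]
  ]
}}

```text
time_s: 6.47
tool_pos: [0.4745, -0.0901, 0.144]
orientation: [-3.14, 0.001, -2.501]
wrist_force: [0.5, 2.9, 4.4]
opening: 0.0104
```

```bash
python3 st.py
```

```text
6.4667 [ 0.4745 -0.0901  0.144 ] [-3.1404  0.0011 -2.5008] F [0.5227 2.9275 4.4375] T [ 0.4501 -0.0129  0.2779] tau6 0.2867298759520054 q6 -2.4958932222514516 op 0.010440840322926423
```

{"op": "play_rows", "data": {
  "motion": [
    [[0, 0, 0.0025], [0, 0, 0.031], 0],
    [[0, 0, 0.0025], [0, 0, 0.031], 0],
    [[0, 0, 0.0025], [0, 0, 0.031], 0],
    [[0, 0, 0.0025], [0, 0, 0.031], 0],
    [[0, 0, 0.0025], [0, 0, 0.031], 0],
    [[0, 0, 0.0025], [0, 0, 0.031], 0],
    [[0, 0, 0.0025], [0, 0, 0.031], 0],
    [[0, 0, 0.0025], [0, 0, 0.032], 0]
  ]
}}

```text
time_s: 7.13
tool_pos: [0.4747, -0.0907, 0.1402]
orientation: [-3.14, 0.002, 2.996]
wrist_force: [-0.4, -3.3, 5.6]
opening: 0.0102
```

```bash
python3 st.py;python3 - <<'E'
from plant import r
from h import *
s=r.get_state();D=np.pi/180
s=dict(s);s['tool_pos']=s['tool_pos']+[0,0,.045]
plan(s,[(G['b']+[.185],135*D,7)],.47)
E
```

```text
7.1333 [ 0.4747 -0.0907  0.1402] [-3.1403  0.0025  2.9964] F [-0.4077 -3.3401  5.6131] T [-0.4414  0.1201  0.6227] tau6 -1.4207103475928307 q6 -1.7094750263922782 op 0.010211742918619936
7
[[[-0.085, -0.013, 0], [0, 0, 0.029], 0.47], [[-0.086, -0.005, 0], [0, 0, 0.029], 0.47], [[-0.086, 0.003, 0.001], [0, 0, 0.029], 0.47], [[-0.085, 0.01, 0], [0, 0, 0.029], 0.47], [[-0.084, 0.018, 0.001], [0, 0, 0.029], 0.47], [[-0.082, 0.025, 0], [0, 0, 0.029], 0.47], [[-0.079, 0.033, 0.001], [0, 0.001, 0.03], 0.47]]
end [ 0.58957204 -0.12593789  0.18491452] [ 3.14125037e+00 -3.98183218e-04  2.35552635e+00]
```

{"op": "play_rows", "data": {
  "motion": [
    [[0, 0, 0], [0, 0, 0], 0.47],
    [[0, 0, 0], [0, 0, 0], 0.47],
    [[0, 0, 0], [0, 0, 0], 0.47],
    [[0, 0, -0.115], [0, 0, 0], 0.47],
    [[0, 0, -0.115], [0, 0, 0], 0.47]
  ]
}}

```text
time_s: 7.55
tool_pos: [0.4731, -0.0899, 0.1849]
orientation: [3.141, -0.003, 3.002]
wrist_force: [0.7, -0.9, 0.7]
opening: 0.0399
```

{"op": "play_rows", "data": {
  "motion": [
    [[-0.085, -0.013, 0], [0, 0, 0.029], 0.47],
    [[-0.086, -0.005, 0], [0, 0, 0.029], 0.47],
    [[-0.086, 0.003, 0], [0, 0, 0.029], 0.47],
    [[-0.085, 0.01, 0], [0, 0, 0.029], 0.47],
    [[-0.084, 0.018, 0], [0, 0, 0.029], 0.47],
    [[-0.082, 0.025, 0], [0, 0, 0.029], 0.47],
    [[-0.079, 0.033, 0], [0, 0, 0.03], 0.47],
    [[0, 0, 0], [0, 0, 0], 0.47],
    [[0, 0, 0], [0, 0, 0], 0.47]
  ]
}}

```text
time_s: 8.3
tool_pos: [0.5888, -0.125, 0.1846]
orientation: [-3.141, -0.001, 2.362]
wrist_force: [-0.0, -1.0, -0.1]
opening: 0.0403
```

```bash
python3 st.py; python3 - <<'E'
from plant import r
from h import *
s=r.get_state();D=np.pi/180;p=r.camera_params("wrist")
cv2.imwrite("pics/w5.png",r.get_image("wrist")[:,:,::-1])
print(proj(p,[G['b']+[.148]]))
plan(s,[(G['b']+[.1435],135*D,3)],.47)
E
```

```text
8.3 [ 0.5888 -0.125   0.1846] [-3.1413 -0.0007  2.3625] F [-0.0158 -0.9941 -0.0668] T [-0.0114 -0.0343  0.0215] tau6 0.4870457947254181 q6 -1.0781807357567228 op 0.040259837002779915
[[275.11375199 254.76241772]]
3
[[[-0.002, 0, 0.069], [0, 0, 0.001], 0.47], [[-0.002, 0, 0.068], [0, 0, 0], 0.47], [[-0.002, -0.001, 0.069], [0, 0, 0.001], 0.47]]
end [ 0.5895181  -0.12592885  0.14342204] [-3.14130698e+00 -7.02384941e-04  2.35618068e+00]
```

View pics/w5.png

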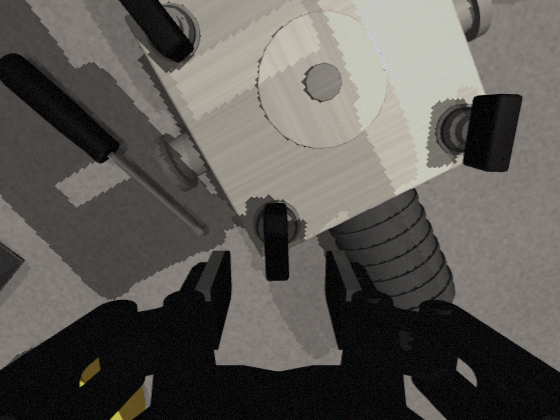

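{"op": "play_rows", "data": {
  "motion": [
    [[-0.001, -0.003, 0.069], [0, 0, 0.001], 0.47],
    [[-0.001, -0.003, 0.069], [0, 0, 0], 0.47],
    [[-0.001, 0, 0.069], [0, 0, 0], 0.47],
    [[0, 0, 0], [0, 0, 0], 0.47],
    [[0, 0, 0], [0, 0, 0], 0],
    [[0, 0, 0], [0, 0, 0], 0],
    [[0, 0, 0], [0, 0, 0], 0],
    [[0, 0, 0], [0, 0, 0], 0]
  ]
}}

```text
time_s: 9.02
tool_pos: [0.5888, -0.1262, 0.1448]
orientation: [3.141, 0.001, 2.358]
wrist_force: [-1.6, 0.7, 5.3]
opening: 0.01
```

```bash
python3 st.py
```

```text
9.0167 [ 0.5888 -0.1262  0.1448] [3.1411 0.0012 2.3576] F [-1.6009  0.6973  5.3276] T [0.2253 0.3282 0.5772] tau6 0.5465791001915932 q6 -1.0751020234781377 op 0.009969908113377694
```

{"op": "play_rows", "data": {
  "motion": [
    [[0, 0, 0.0025], [0, 0, 0.031], 0],
    [[0, 0, 0.0025], [0, 0, 0.031], 0],
    [[0, 0, 0.0025], [0, 0, 0.031], 0],
    [[0, 0, 0.0025], [0, 0, 0.031], 0],
    [[0, 0, 0.0025], [0, 0, 0.031], 0],
    [[0, 0, 0.0025], [0, 0, 0.031], 0],
    [[0, 0, 0.0025], [0, 0, 0.031], 0],
    [[0, 0, 0.0025], [0, 0, 0.032], 0]
  ]
}}

```text
time_s: 9.68
tool_pos: [0.5885, -0.1263, 0.1408]
orientation: [3.141, 0.001, 1.57]
wrist_force: [-3.7, -0.0, 8.2]
opening: 0.0101
```

```bash
python3 st.py;python3 - <<'E'
from plant import r
from h import *
s=r.get_state();D=np.pi/180
s=dict(s);s['tool_pos']=s['tool_pos']+[0,0,.045]
plan(s,[(G['d']+[.185],105.5*D,7)],.47)
E
```

```text
9.6833 [ 0.5885 -0.1263  0.1408] [3.1412 0.0006 1.5704] F [-3.7173 -0.0297  8.2267] T [0.1408 0.8087 0.5308] tau6 -1.4831725135445595 q6 -0.28789463951923067 op 0.010131131444975992
7
[[[0.107, -0.056, 0.001], [0, 0, -0.012], 0.47], [[0.109, -0.052, 0], [0, 0, -0.012], 0.47], [[0.111, -0.048, 0.001], [0, 0, -0.012], 0.47], [[0.113, -0.044, 0], [0, 0, -0.013], 0.47], [[0.115, -0.039, 0.001], [0, 0, -0.012], 0.47], [[0.116, -0.035, 0], [0, 0, -0.013], 0.47], [[0.118, -0.03, 0.001], [0, 0, -0.012], 0.47]]
end [0.50978389 0.02392427 0.18492688] [3.14141618e+00 6.94041031e-04 1.84061975e+00]
```

{"op": "play_rows", "data": {
  "motion": [
    [[0, 0, 0], [0, 0, 0], 0.47],
    [[0, 0, 0], [0, 0, 0], 0.47],
    [[0, 0, 0], [0, 0, 0], 0.47],
    [[0, 0, -0.115], [0, 0, 0], 0.47],
    [[0, 0, -0.115], [0, 0, 0], 0.47]
  ]
}}

```text
time_s: 10.1
tool_pos: [0.5878, -0.1261, 0.1852]
orientation: [-3.139, -0.001, 1.576]
wrist_force: [0.8, 0.0, 0.7]
opening: 0.04
```

{"op": "play_rows", "data": {
  "motion": [
    [[0.107, -0.056, 0], [0, 0, -0.012], 0.47],
    [[0.109, -0.052, 0], [0, 0, -0.012], 0.47],
    [[0.111, -0.048, 0], [0, 0, -0.012], 0.47],
    [[0.113, -0.044, 0], [0, 0, -0.013], 0.47],
    [[0.115, -0.039, 0], [0, 0, -0.012], 0.47],
    [[0.116, -0.035, 0], [0, 0, -0.013], 0.47],
    [[0.118, -0.03, 0], [0, 0, -0.012], 0.47],
    [[0, 0, 0], [0, 0, 0], 0.47],
    [[0, 0, 0], [0, 0, 0], 0.47]
  ]
}}

```text
time_s: 10.85
tool_pos: [0.5092, 0.0243, 0.1859]
orientation: [3.141, 0.0, 1.847]
wrist_force: [0.3, -0.4, -0.6]
opening: 0.0402
```

```bash
python3 st.py; python3 - <<'E'
from plant import r
from h import *
s=r.get_state();D=np.pi/180;p=r.camera_params("wrist")
cv2.imwrite("pics/w6.png",r.get_image("wrist")[:,:,::-1])
print(proj(p,[G['d']+[.148]]))
plan(s,[(G['d']+[.1435],105.5*D,3)],.47)
E
```

```text
10.85 [0.5092 0.0243 0.1859] [3.1412 0.0002 1.8468] F [ 0.3047 -0.4101 -0.6405] T [-0.0191 -0.0519 -0.0088] tau6 0.0021620475308736786 q6 -0.3195427823140997 op 0.04022939976003198
[[277.62710609 253.30017985]]
3
[[[-0.001, 0.001, 0.071], [0, 0, 0.001], 0.47], [[-0.001, 0.001, 0.071], [0, 0, 0], 0.47], [[-0.001, 0, 0.07], [0, 0, 0.001], 0.47]]
end [0.50973546 0.02386558 0.14352855] [3.14118544e+00 1.79731542e-04 1.84052355e+00]
```

View pics/w6.png

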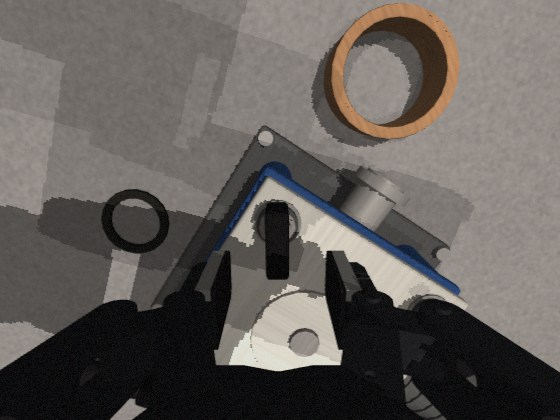

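Bar d is centred at about x=278, between the fingers (279) and aligned. I'll grip and turn it.

{"op": "play_rows", "data": {
  "motion": [
    [[-0.001, -0.001, 0.071], [0, 0, 0], 0.47],
    [[-0.001, -0.001, 0.071], [0, 0, 0], 0.47],
    [[-0.001, 0, 0.07], [0, 0, 0], 0.47],
    [[0, 0, 0], [0, 0, 0], 0.47],
    [[0, 0, 0], [0, 0, 0], 0],
    [[0, 0, 0], [0, 0, 0], 0],
    [[0, 0, 0], [0, 0, 0], 0],
    [[0, 0, 0], [0, 0, 0], 0]
  ]
}}

```text
time_s: 11.57
tool_pos: [0.5094, 0.0226, 0.1443]
orientation: [3.141, 0.001, 1.845]
wrist_force: [-2.3, -3.3, 4.3]
opening: 0.0107
```

```bash
python3 st.py
```

```text
11.5667 [0.5094 0.0226 0.1443] [3.1408 0.0009 1.8445] F [-2.2705 -3.3123  4.2802] T [-0.5656  0.3903  0.1936] tau6 0.2143437322229147 q6 -0.3198726461481817 op 0.010675266315595545
```

{"op": "play_rows", "data": {
  "motion": [
    [[0, 0, 0.0025], [0, 0, 0.031], 0],
    [[0, 0, 0.0025], [0, 0, 0.031], 0],
    [[0, 0, 0.0025], [0, 0, 0.031], 0],
    [[0, 0, 0.0025], [0, 0, 0.031], 0],
    [[0, 0, 0.0025], [0, 0, 0.031], 0],
    [[0, 0, 0.0025], [0, 0, 0.031], 0],
    [[0, 0, 0.0025], [0, 0, 0.031], 0],
    [[0, 0, 0.0025], [0, 0, 0.032], 0]
  ]
}}

```text
time_s: 12.23
tool_pos: [0.5084, 0.0227, 0.1403]
orientation: [-3.141, 0.001, 1.058]
wrist_force: [-10.3, -2.4, 13.0]
opening: 0.0104
```

```bash
python3 st.py;python3 - <<'E'
from plant import r
from h import *
s=r.get_state();D=np.pi/180
s=dict(s);s['tool_pos']=s['tool_pos']+[0,0,.045]
plan(s,[([.6245,-.0113,.182],132.6*D,10)],.47)
E
```

```text
12.2333 [0.5084 0.0227 0.1403] [-3.1408  0.0015  1.0584] F [-10.2559  -2.3501  12.9862] T [-0.5593  1.7477  0.5254] tau6 -1.490035057067871 q6 0.4667653632445394 op 0.010365992381627194
10
[[[0.014, 0.059, 0.002], [0, 0, -0.04], 0.47], [[0.006, 0.06, 0.002], [0, 0, -0.04], 0.47], [[-0.001, 0.06, 0.001], [0, 0, -0.04], 0.47], [[-0.009, 0.06, 0.002], [0, 0, -0.04], 0.47], [[-0.017, 0.058, 0.001], [0, 0, -0.04], 0.47], [[-0.024, 0.056, 0.002], [0, 0, -0.04], 0.47], [[-0.03, 0.052, 0.001], [0, 0, -0.04], 0.47], [[-0.037, 0.048, 0.002], [0, 0, -0.04], 0.47], [[-0.042, 0.043, 0.001], [0, 0, -0.04], 0.47], [[-0.048, 0.038, 0.002], [-0.001, 0, -0.04], 0.47]]
end [ 0.62451598 -0.01131061  0.18194636] [ 3.14012336e+00 -7.58165185e-05  2.31505711e+00]
```

{"op": "play_rows", "data": {
  "motion": [
    [[0, 0, 0], [0, 0, 0], 0.47],
    [[0, 0, 0], [0, 0, 0], 0.47],
    [[0, 0, 0], [0, 0, 0], 0.47],
    [[0, 0, -0.115], [0, 0, 0], 0.47],
    [[0, 0, -0.115], [0, 0, 0], 0.47]
  ]
}}

```text
time_s: 12.65
tool_pos: [0.5086, 0.0231, 0.1852]
orientation: [-3.14, 0.001, 1.063]
wrist_force: [-0.3, 0.7, -0.4]
opening: 0.0404
```

{"op": "play_rows", "data": {
  "motion": [
    [[0.014, 0.059, 0], [0, 0, -0.039], 0.47],
    [[0.006, 0.06, 0], [0, 0, -0.039], 0.47],
    [[-0.001, 0.06, 0], [0, 0, -0.039], 0.47],
    [[-0.009, 0.06, 0], [0, 0, -0.039], 0.47],
    [[-0.017, 0.058, 0], [0, 0, -0.039], 0.47],
    [[-0.024, 0.056, 0], [0, 0, -0.039], 0.47],
    [[-0.03, 0.052, 0], [0, 0, -0.039], 0.47],
    [[-0.037, 0.048, 0], [0, 0, -0.039], 0.47],
    [[-0.042, 0.043, 0], [0, 0, -0.039], 0.47],
    [[-0.048, 0.038, 0], [0, 0, -0.039], 0.47]
  ]
}}

```text
time_s: 13.48
tool_pos: [0.6255, -0.0123, 0.1853]
orientation: [3.141, 0.0, 2.295]
wrist_force: [-0.5, 0.7, -0.6]
opening: 0.0401
```

{"op": "play_rows", "data": {
  "motion": [
    [[0, 0, 0], [0, 0, -0.01], 0.47],
    [[0, 0, 0], [0, 0, 0], 0.47],
    [[0, 0, 0], [0, 0, 0], 0.47]
  ]
}}

```text
time_s: 13.73
tool_pos: [0.6247, -0.0121, 0.1852]
orientation: [3.142, -0.0, 2.318]
wrist_force: [-0.0, -0.5, 0.3]
opening: 0.0406
```

```bash
python3 st.py; cat >> h.py <<'E'
G={'a':[.6243,-.0118],'c':[.4743,-.0908],'b':[.589,-.1259],'d':[.5092,.0228]}
E
python3 - <<'E'
from plant import r
from h import *
s=r.get_state();D=np.pi/180;p=r.camera_params("wrist")
cv2.imwrite("pics/w7.png",r.get_image("wrist")[:,:,::-1])
plan(s,[(G['a']+[.1395],132.6*D,3)],.47)
E
```

```text
13.7333 [ 0.6247 -0.0121  0.1852] [ 3.1416 -0.0002  2.3177] F [-0.0243 -0.5271  0.2693] T [ 0.0191 -0.0083 -0.0246] tau6 -0.2620474621653557 q6 -0.8408612451575543 op 0.04055011007418464
3
[[[0.001, 0, 0.076], [0, 0, 0], 0.47], [[0.001, 0, 0.076], [0, 0, 0.001], 0.47], [[0.001, 0, 0.076], [0, 0, 0], 0.47]]
end [ 0.62431004 -0.01166453  0.1395637 ] [ 3.14158528e+00 -1.82583489e-04  2.31452498e+00]
```

View pics/w7.png

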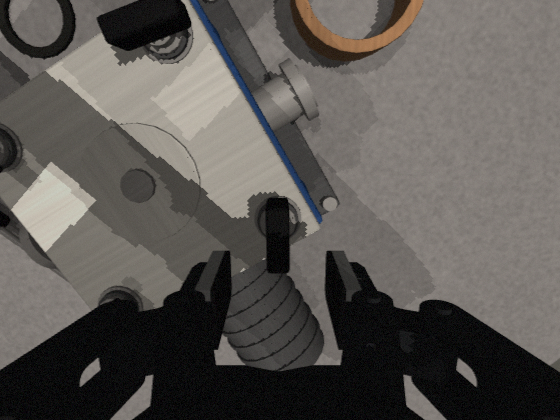

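{"op": "play_rows", "data": {
  "motion": [
    [[0.001, 0, 0.076], [0, 0, 0], 0.47],
    [[0.001, 0, 0.076], [0, 0, 0], 0.47],
    [[0.001, 0, 0.076], [0, 0, 0], 0.47],
    [[0, 0, 0], [0, 0, 0], 0.47],
    [[0, 0, 0], [0, 0, 0], 0],
    [[0, 0, 0], [0, 0, 0], 0],
    [[0, 0, 0], [0, 0, 0], 0],
    [[0, 0, 0], [0, 0, 0], 0]
  ]
}}

```text
time_s: 14.45
tool_pos: [0.6246, -0.012, 0.141]
orientation: [3.141, 0.001, 2.319]
wrist_force: [-3.7, -2.7, 5.9]
opening: 0.0104
```

```bash
python3 st.py
```

```text
14.45 [ 0.6246 -0.012   0.141 ] [3.1412 0.0011 2.3187] F [-3.7071 -2.7116  5.9246] T [-0.2693  0.5865  0.2613] tau6 0.23384654894471169 q6 -0.8411412462107175 op 0.010381780725076822
```

{"op": "play_rows", "data": {
  "motion": [
    [[0, 0, 0.0025], [0, 0, 0.03], 0],
    [[0, 0, 0.0025], [0, 0, 0.03], 0]
  ]
}}

```text
time_s: 14.62
tool_pos: [0.6245, -0.0121, 0.1401]
orientation: [3.141, 0.001, 2.127]
wrist_force: [-6.0, -3.5, 11.1]
opening: 0.0103
```

```bash
python3 st.py
```

```text
14.6167 [ 0.6245 -0.0121  0.1401] [3.1413 0.0012 2.127 ] F [-6.0295 -3.4536 11.1094] T [-0.4909  1.0402  0.6645] tau6 -1.5668674930930138 q6 -0.649164395172885 op 0.010265920679722287
```

{"op": "play_rows", "data": {
  "motion": [
    [[0, 0, 0.0025], [0, 0, 0.03], 0]
  ]
}}

```text
time_s: 14.7
tool_pos: [0.6245, -0.0121, 0.1398]
orientation: [3.141, 0.001, 2.032]
wrist_force: [-7.5, -2.6, 12.4]
opening: 0.0101
```

```bash
python3 st.py
```

```text
14.7 [ 0.6245 -0.0121  0.1398] [3.1415 0.0013 2.0323] F [-7.5435 -2.5677 12.4381] T [-0.474   1.3089  0.6856] tau6 -1.1930083483457565 q6 -0.5543826797585137 op 0.010095212308702884
```

{"op": "play_rows", "data": {
  "motion": [
    [[0, 0, 0.0025], [0, 0, 0.03], 0]
  ]
}}

```text
time_s: 14.78
tool_pos: [0.6244, -0.0122, 0.1395]
orientation: [3.141, 0.001, 1.938]
wrist_force: [-9.0, -2.9, 15.5]
opening: 0.0104
```

```bash
python3 st.py
```

```text
14.7833 [ 0.6244 -0.0122  0.1395] [3.1415 0.0014 1.9382] F [-8.9998 -2.8917 15.5406] T [-0.613   1.5746  0.7661] tau6 -1.0959293693304062 q6 -0.4602018618989296 op 0.010355710874130078
```

{"op": "play_rows", "data": {
  "motion": [
    [[0, 0, 0], [0, 0, 0.02], 0]
  ]
}}

```text
time_s: 14.87
tool_pos: [0.6243, -0.0122, 0.1395]
orientation: [-3.142, 0.001, 1.875]
wrist_force: [-7.5, -3.6, 10.3]
opening: 0.0103
```

```bash
python3 st.py
```

```text
14.8667 [ 0.6243 -0.0122  0.1395] [-3.1416  0.0014  1.8751] F [-7.549 -3.6   10.32 ] T [-0.6412  1.3792  0.7956] tau6 0.12483549769967794 q6 -0.3969878304174261 op 0.010322753840842646
```

{"op": "play_rows", "data": {
  "motion": [
    [[0, 0, 0], [0, 0, 0], 0]
  ]
}}

```text
time_s: 14.95
tool_pos: [0.6243, -0.0122, 0.1394]
orientation: [-3.142, 0.001, 1.876]
wrist_force: [-8.0, -3.2, 12.2]
opening: 0.0101
```

```bash
python3 st.py; python3 - <<'E'
from plant import r
import cv2
for n in('top','side'):
    cv2.imwrite(f'pics/{n}1.png',r.get_image(n)[:,:,::-1])
a=cv2.imread('pics/side1.png')[170:290,230:360];cv2.imwrite('pics/sc1.png',cv2.resize(a,None,fx=5,fy=5,interpolation=cv2.INTER_CUBIC))
E
```

```text
14.95 [ 0.6243 -0.0122  0.1394] [-3.1415  0.0013  1.8759] F [-7.9957 -3.2079 12.1668] T [-0.5758  1.386   0.5596] tau6 1.8295004591345787 q6 -0.397871845923833 op 0.010099849766365604
```

View pics/sc1.png

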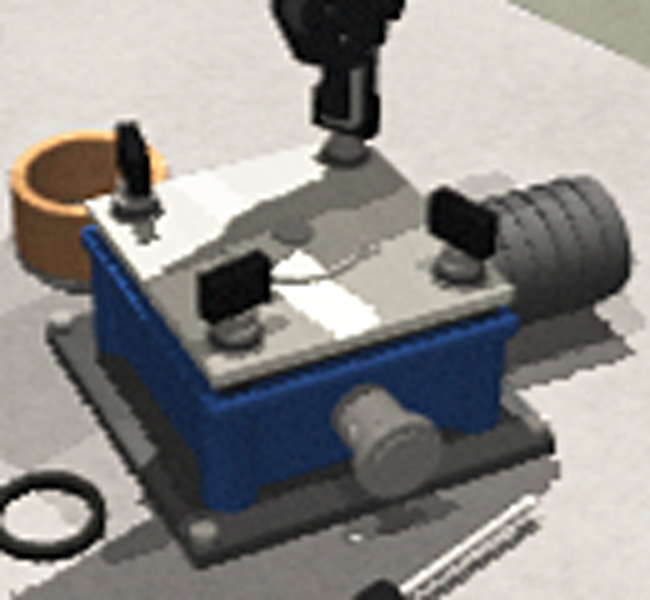

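{"op": "play_rows", "data": {
  "motion": [
    [[0, 0, 0], [0, 0, 0.025], 0]
  ]
}}

```text
time_s: 15.13
tool_pos: [0.6242, -0.0122, 0.1393]
orientation: [-3.141, 0.001, 1.803]
wrist_force: [-7.7, -3.6, 10.7]
opening: 0.0099
```

```bash
python3 st.py
```

```text
15.1333 [ 0.6242 -0.0122  0.1393] [-3.1415  0.0013  1.8026] F [-7.7109 -3.5595 10.741 ] T [-0.6168  1.3567  0.8559] tau6 -1.9896002858877182 q6 -0.3245787539193311 op 0.009901282125548295
```

{"op": "play_rows", "data": {
  "motion": [
    [[0, 0, 0], [0, 0, 0.024], 0]
  ]
}}

```text
time_s: 15.22
tool_pos: [0.6241, -0.0122, 0.1392]
orientation: [-3.141, 0.001, 1.723]
wrist_force: [-7.9, -3.4, 9.2]
opening: 0.0098
```

```bash
python3 st.py; python3 - <<'E'
from plant import r
from h import *
s=r.get_state();D=np.pi/180
s=dict(s);s['tool_pos']=s['tool_pos']+[0,0,.045]
plan(s,[(G['c']+[.182],np.pi*0+2.996,11)],.47)
E
```

```text
15.2167 [ 0.6241 -0.0122  0.1392] [-3.1413  0.0014  1.723 ] F [-7.9453 -3.4333  9.1851] T [-0.6928  1.27    0.9442] tau6 -0.7515321671962738 q6 -0.24487163841035345 op 0.009831866892283695
11
[[[-0.025, -0.073, 0.001], [0, 0, -0.037], 0.47], [[-0.016, -0.075, 0.001], [0, 0, -0.037], 0.47], [[-0.008, -0.077, 0.001], [0, 0, -0.037], 0.47], [[0.001, -0.077, 0.001], [0, 0, -0.037], 0.47], [[0.01, -0.076, 0.001], [0, 0, -0.037], 0.47], [[0.019, -0.074, 0.001], [0, 0, -0.037], 0.47], [[0.028, -0.072, 0.001], [0, 0, -0.037], 0.47], [[0.036, -0.068, 0.001], [0, 0, -0.037], 0.47], [[0.043, -0.063, 0.001], [0, 0, -0.036], 0.47], [[0.05, -0.058, 0.001], [0, 0, -0.037], 0.47]]
[[[0.057, -0.052, 0.002], [0, 0, -0.036], 0.47]]
end [ 0.47436664 -0.09073141  0.18190762] [-3.14020911e+00  1.06725800e-04  2.99531319e+00]
```

{"op": "play_rows", "data": {
  "motion": [
    [[0, 0, 0], [0, 0, 0], 0.47],
    [[0, 0, 0], [0, 0, 0], 0.47],
    [[0, 0, 0], [0, 0, 0], 0.47],
    [[0, 0, -0.115], [0, 0, 0], 0.47],
    [[0, 0, -0.115], [0, 0, 0], 0.47]
  ]
}}

```text
time_s: 15.63
tool_pos: [0.6238, -0.0116, 0.1832]
orientation: [-3.139, -0.001, 1.726]
wrist_force: [0.6, -0.4, 0.2]
opening: 0.0403
```

{"op": "play_rows", "data": {
  "motion": [
    [[-0.025, -0.073, 0], [0, 0, -0.037], 0.47],
    [[-0.016, -0.075, 0], [0, 0, -0.037], 0.47],
    [[-0.008, -0.077, 0], [0, 0, -0.037], 0.47],
    [[0, -0.077, 0], [0, 0, -0.037], 0.47],
    [[0.01, -0.076, 0], [0, 0, -0.037], 0.47],
    [[0.019, -0.074, 0], [0, 0, -0.037], 0.47],
    [[0.028, -0.072, 0], [0, 0, -0.037], 0.47],
    [[0.036, -0.068, 0], [0, 0, -0.037], 0.47],
    [[0.043, -0.063, 0], [0, 0, -0.036], 0.47],
    [[0.05, -0.058, 0], [0, 0, -0.037], 0.47]
  ]
}}

```text
time_s: 16.47
tool_pos: [0.4881, -0.0837, 0.1838]
orientation: [3.141, 0.001, 2.891]
wrist_force: [-0.1, -0.6, 0.3]
opening: 0.0397
```

{"op": "play_rows", "data": {
  "motion": [
    [[0.057, -0.052, 0], [0, 0, -0.036], 0.47],
    [[0, 0, 0], [0, 0, 0], 0.47],
    [[0, 0, 0], [0, 0, 0], 0.47]
  ]
}}

```text
time_s: 16.72
tool_pos: [0.475, -0.0908, 0.184]
orientation: [3.141, 0.001, 2.994]
wrist_force: [0.4, -0.1, 0.4]
opening: 0.0402
```

```bash
python3 st.py
python3 - <<'E'
from plant import r
from h import *
s=r.get_state();p=r.camera_params("wrist")
cv2.imwrite("pics/w8.png",r.get_image("wrist")[:,:,::-1])
plan(s,[(G['c']+[.1395],2.996,3)],.47)
E
```

```text
16.7167 [ 0.475  -0.0908  0.184 ] [3.1415 0.0009 2.9942] F [ 0.3971 -0.1332  0.42  ] T [-0.0108  0.041  -0.0208] tau6 -0.8186971955001354 q6 -1.7088662518190103 op 0.04020401189072823
3
[[[0.001, 0, 0.074], [0, 0, 0], 0.47], [[0.001, 0, 0.074], [0, 0, 0], 0.47], [[0.002, 0, 0.075], [0, 0, -0.001], 0.47]]
end [ 0.47429886 -0.0907047   0.13943344] [3.14147617e+00 9.33329331e-04 2.99730181e+00]
```

View pics/w8.png

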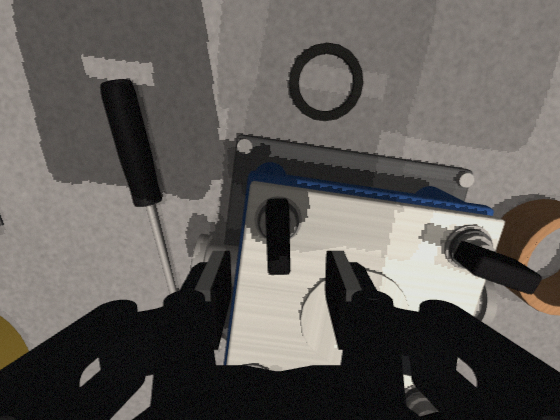

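{"op": "play_rows", "data": {
  "motion": [
    [[0.001, 0, 0.073], [0, 0, 0], 0.47],
    [[0.001, 0, 0.073], [0, 0, 0], 0.47],
    [[0, 0, 0.073], [0, 0, 0], 0.47],
    [[0, 0, 0], [0, 0, 0], 0.47],
    [[0, 0, 0], [0, 0, 0], 0],
    [[0, 0, 0], [0, 0, 0], 0],
    [[0, 0, 0], [0, 0, 0], 0],
    [[0, 0, 0], [0, 0, 0], 0]
  ]
}}

```text
time_s: 17.43
tool_pos: [0.4751, -0.0908, 0.1408]
orientation: [-3.141, 0.002, 2.997]
wrist_force: [0.3, 0.3, 3.8]
opening: 0.0101
```

```bash
python3 st.py
```

```text
17.4333 [ 0.4751 -0.0908  0.1408] [-3.1411  0.0019  2.9975] F [0.2597 0.294  3.7665] T [-0.0161 -0.0361  0.3808] tau6 0.41703488677740097 q6 -1.7114038028299168 op 0.010117746463801385
```

{"op": "play_rows", "data": {
  "motion": [
    [[0, 0, 0.0025], [0, 0, 0.025], 0]
  ]
}}

```text
time_s: 17.52
tool_pos: [0.4752, -0.0908, 0.1405]
orientation: [-3.141, 0.002, 2.92]
wrist_force: [-1.3, -2.0, 6.2]
opening: 0.0104
```

```bash
python3 st.py
```

```text
17.5167 [ 0.4752 -0.0908  0.1405] [-3.1411  0.0022  2.9204] F [-1.2931 -1.9802  6.151 ] T [-0.2239  0.1295  0.631 ] tau6 -2.2634679079055786 q6 -1.634195351932365 op 0.010398605849220593
```

{"op": "play_rows", "data": {
  "motion": [
    [[0, 0, 0.0025], [0, 0, 0.025], 0]
  ]
}}

```text
time_s: 17.6
tool_pos: [0.4751, -0.0909, 0.14]
orientation: [-3.141, 0.002, 2.838]
wrist_force: [-2.4, -1.6, 9.3]
opening: 0.0101
```

```bash
python3 st.py
```

```text
17.6 [ 0.4751 -0.0909  0.14  ] [-3.1411  0.0023  2.8376] F [-2.3509 -1.5846  9.2938] T [-0.2915  0.3854  0.6316] tau6 -1.206357590854168 q6 -1.5513537437362048 op 0.010056037604935163
```

{"op": "play_rows", "data": {
  "motion": [
    [[0, 0, 0.002], [0, 0, 0.025], 0]
  ]
}}

```text
time_s: 17.68
tool_pos: [0.4751, -0.091, 0.1397]
orientation: [-3.141, 0.002, 2.759]
wrist_force: [-3.6, -2.6, 10.0]
opening: 0.0101
```

```bash
python3 st.py
```

```text
17.6833 [ 0.4751 -0.091   0.1397] [-3.1411  0.0024  2.7587] F [-3.5531 -2.6397 10.044 ] T [-0.4349  0.5258  0.6814] tau6 -0.9170037880539894 q6 -1.4723937356806205 op 0.010126724377072906
```

{"op": "play_rows", "data": {
  "motion": [
    [[0, 0, 0.002], [0, 0, 0.025], 0]
  ]
}}

```text
time_s: 17.77
tool_pos: [0.4751, -0.0911, 0.1395]
orientation: [-3.141, 0.002, 2.68]
wrist_force: [-3.1, -3.1, 12.5]
opening: 0.01
```

```bash
python3 st.py
```

```text
17.7667 [ 0.4751 -0.0911  0.1395] [-3.1411  0.0024  2.6802] F [-3.1186 -3.0623 12.5288] T [-0.4868  0.6216  0.6781] tau6 -0.8565016463398933 q6 -1.3938609226408312 op 0.010030812319412042
```

{"op": "play_rows", "data": {
  "motion": [
    [[0, 0, 0.001], [0, 0, 0.025], 0]
  ]
}}

```text
time_s: 17.85
tool_pos: [0.4751, -0.0912, 0.1393]
orientation: [-3.141, 0.002, 2.602]
wrist_force: [-4.1, -4.4, 10.7]
opening: 0.0099
```

```bash
python3 st.py
```

```text
17.85 [ 0.4751 -0.0912  0.1393] [-3.1411  0.0025  2.6018] F [-4.1199 -4.3511 10.745 ] T [-0.693   0.6757  0.7428] tau6 -0.7968666963279247 q6 -1.3153739003601204 op 0.009888731928695091
```

{"op": "play_rows", "data": {
  "motion": [
    [[0, 0, 0.001], [0, 0, 0.025], 0]
  ]
}}

```text
time_s: 17.93
tool_pos: [0.475, -0.0913, 0.1391]
orientation: [-3.141, 0.003, 2.523]
wrist_force: [-4.6, -4.0, 10.5]
opening: 0.0104
```

```bash
python3 st.py
```

```text
17.9333 [ 0.475  -0.0913  0.1391] [-3.1411  0.0025  2.5234] F [-4.5904 -4.0258 10.5178] T [-0.7828  0.7685  0.8483] tau6 -0.737042985856533 q6 -1.2368914103181061 op 0.010425011653079606
```

{"op": "play_rows", "data": {
  "motion": [
    [[0, 0, 0], [0, 0, 0.018], 0]
  ]
}}

```text
time_s: 18.02
tool_pos: [0.4749, -0.0913, 0.139]
orientation: [-3.141, 0.002, 2.467]
wrist_force: [-3.0, -5.6, 8.5]
opening: 0.0099
```

```bash
python3 st.py; python3 - <<'E'
from plant import r
from h import *
s=r.get_state();D=np.pi/180
s=dict(s);s['tool_pos']=s['tool_pos']+[0,0,.045]
plan(s,[(G['b']+[.182],1.5704,8)],.47)
E
```

```text
18.0167 [ 0.4749 -0.0913  0.139 ] [-3.1411  0.0025  2.4667] F [-3.0249 -5.6184  8.5451] T [-0.8867  0.6132  0.9001] tau6 0.12951571494340897 q6 -1.1801073462990603 op 0.009870032152365382
8
[[[-0.069, 0.028, 0.001], [0, 0, 0.036], 0.47], [[-0.066, 0.035, 0.001], [0, 0, 0.036], 0.47], [[-0.061, 0.042, 0.002], [0, 0, 0.036], 0.47], [[-0.056, 0.049, 0.001], [0, 0, 0.035], 0.47], [[-0.05, 0.055, 0.002], [0, 0, 0.036], 0.47], [[-0.044, 0.06, 0.001], [0, 0, 0.035], 0.47], [[-0.037, 0.065, 0.002], [0, 0, 0.036], 0.47], [[-0.029, 0.069, 0.001], [0, 0.001, 0.035], 0.47]]
end [ 0.5890246  -0.12591204  0.18200245] [ 3.14018624e+00 -1.18366386e-03  1.57132451e+00]
```

{"op": "play_rows", "data": {
  "motion": [
    [[0, 0, 0], [0, 0, 0], 0.47],
    [[0, 0, 0], [0, 0, 0], 0.47],
    [[0, 0, 0], [0, 0, 0], 0.47],
    [[0, 0, -0.115], [0, 0, 0], 0.47],
    [[0, 0, -0.115], [0, 0, 0], 0.47]
  ]
}}

```text
time_s: 18.43
tool_pos: [0.4738, -0.0903, 0.1835]
orientation: [-3.141, -0.003, 2.47]
wrist_force: [-0.2, -0.5, 0.5]
opening: 0.0402
```

{"op": "play_rows", "data": {
  "motion": [
    [[-0.069, 0.028, 0], [0, 0, 0.036], 0.47],
    [[-0.066, 0.035, 0], [0, 0, 0.036], 0.47],
    [[-0.061, 0.042, 0], [0, 0, 0.036], 0.47],
    [[-0.056, 0.049, 0], [0, 0, 0.035], 0.47],
    [[-0.05, 0.055, 0], [0, 0, 0.036], 0.47],
    [[-0.044, 0.06, 0], [0, 0, 0.035], 0.47],
    [[-0.037, 0.065, 0], [0, 0, 0.036], 0.47],
    [[-0.029, 0.069, 0], [0, 0, 0.035], 0.47],
    [[0, 0, 0], [0, 0, 0], 0.47],
    [[0, 0, 0], [0, 0, 0], 0.47]
  ]
}}

```text
time_s: 19.27
tool_pos: [0.5884, -0.1248, 0.1832]
orientation: [-3.141, -0.0, 1.577]
wrist_force: [-0.9, -0.3, 0.9]
opening: 0.0405
```

```bash
python3 st.py
python3 - <<'E'
from plant import r
from h import *
s=r.get_state();p=r.camera_params("wrist")
cv2.imwrite("pics/w9.png",r.get_image("wrist")[:,:,::-1])
plan(s,[(G['b']+[.1403],1.5704,3)],.47)
E
```

```text
19.2667 [ 0.5884 -0.1248  0.1832] [-3.1409 -0.0004  1.5775] F [-0.9348 -0.3236  0.8919] T [-0.0619  0.0247 -0.0193] tau6 0.6300166994333267 q6 -0.2931303431492813 op 0.04052597265158778
3
[[[-0.002, 0.001, 0.072], [0, 0, 0.001], 0.47], [[-0.002, 0.001, 0.071], [0, 0, 0.001], 0.47], [[-0.002, 0.001, 0.072], [0, 0, 0], 0.47]]
end [ 0.58897641 -0.12594268  0.14023098] [-3.14086726e+00 -3.66077040e-04  1.57117624e+00]
```

View pics/w9.png

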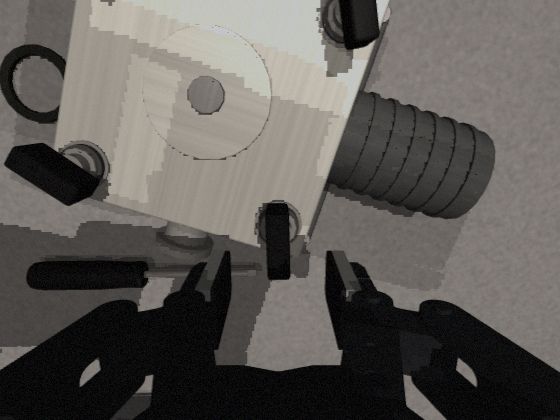

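Bar b is centred at about x=278 and aligned.

{"op": "play_rows", "data": {
  "motion": [
    [[-0.002, 0, 0.072], [0, 0, 0.001], 0.47],
    [[-0.002, 0, 0.071], [0, 0, 0.001], 0.47],
    [[-0.002, 0, 0.071], [0, 0, 0], 0.47],
    [[0, 0, 0], [0, 0, 0], 0.47],
    [[0, 0, 0], [0, 0, 0], 0],
    [[0, 0, 0], [0, 0, 0], 0],
    [[0, 0, 0], [0, 0, 0], 0],
    [[0, 0, 0], [0, 0, 0], 0]
  ]
}}

```text
time_s: 19.98
tool_pos: [0.5885, -0.1261, 0.1421]
orientation: [3.141, 0.0, 1.569]
wrist_force: [-4.0, 0.2, 6.6]
opening: 0.0102
```

```bash
python3 st.py
```

```text
19.9833 [ 0.5885 -0.1261  0.1421] [3.1412 0.0005 1.5691] F [-4.0041  0.2138  6.5615] T [0.0751 0.8125 0.469 ] tau6 0.49226168543100357 q6 -0.28636502280260445 op 0.01017486953338117
```

{"op": "play_rows", "data": {
  "motion": [
    [[0, 0, 0.0025], [0, 0, 0.025], 0]
  ]
}}

```text
time_s: 20.07
tool_pos: [0.5885, -0.1261, 0.1416]
orientation: [3.141, 0.0, 1.492]
wrist_force: [-4.8, 0.7, 8.9]
opening: 0.0105
```

```bash
python3 st.py
```

```text
20.0667 [ 0.5885 -0.1261  0.1416] [3.1412 0.0005 1.4917] F [-4.7754  0.7298  8.9145] T [0.1425 0.9076 0.5851] tau6 -2.367437034845352 q6 -0.2088476339110879 op 0.010457244497661245
```

{"op": "play_rows", "data": {
  "motion": [
    [[0, 0, 0.0025], [0, 0, 0.025], 0]
  ]
}}

```text
time_s: 20.15
tool_pos: [0.5885, -0.1261, 0.1412]
orientation: [3.141, 0.0, 1.409]
wrist_force: [-5.3, 0.7, 9.3]
opening: 0.01
```

```bash
python3 st.py
```

```text
20.15 [ 0.5885 -0.1261  0.1412] [3.1411 0.0005 1.4087] F [-5.3128  0.7092  9.284 ] T [0.1213 1.0431 0.5522] tau6 -1.2898165360093117 q6 -0.1258444979340731 op 0.010019492480142365
```

{"op": "play_rows", "data": {
  "motion": [
    [[0, 0, 0.002], [0, 0, 0.025], 0]
  ]
}}

```text
time_s: 20.23
tool_pos: [0.5885, -0.1261, 0.1409]
orientation: [3.141, 0.0, 1.33]
wrist_force: [-5.9, 0.7, 11.7]
opening: 0.0104
```

```bash
python3 st.py
```

```text
20.2333 [ 0.5885 -0.1261  0.1409] [3.1411 0.0005 1.3297] F [-5.8528  0.7347 11.735 ] T [0.1807 1.066  0.5302] tau6 -1.0189742222428322 q6 -0.046815364737638365 op 0.010383071979136491
```

{"op": "play_rows", "data": {
  "motion": [
    [[0, 0, 0.002], [0, 0, 0.025], 0]
  ]
}}

```text
time_s: 20.32
tool_pos: [0.5886, -0.1261, 0.1406]
orientation: [3.141, 0.0, 1.251]
wrist_force: [-7.0, 1.5, 12.4]
opening: 0.0104
```

```bash
python3 st.py
```

```text
20.3167 [ 0.5886 -0.1261  0.1406] [3.1411 0.0004 1.2512] F [-7.0406  1.5131 12.3637] T [0.2515 1.2257 0.6597] tau6 -0.927710048854351 q6 0.03168670357854877 op 0.010385081202568855
```

{"op": "play_rows", "data": {
  "motion": [
    [[0, 0, 0.001], [0, 0, 0.025], 0]
  ]
}}

```text
time_s: 20.4
tool_pos: [0.5885, -0.1261, 0.1404]
orientation: [3.141, 0.0, 1.173]
wrist_force: [-6.5, 0.9, 11.4]
opening: 0.0102
```

```bash
python3 st.py
```

```text
20.4 [ 0.5885 -0.1261  0.1404] [3.1411 0.0004 1.1728] F [-6.5381  0.8983 11.3911] T [0.2048 1.1815 0.7329] tau6 -0.8543848246335983 q6 0.11013593806600498 op 0.010222903761386829
```

{"op": "play_rows", "data": {
  "motion": [
    [[0, 0, 0.001], [0, 0, 0.025], 0]
  ]
}}

```text
time_s: 20.48
tool_pos: [0.5885, -0.1261, 0.1403]
orientation: [3.141, 0.0, 1.094]
wrist_force: [-6.7, 1.0, 11.2]
opening: 0.0102
```

```bash
python3 st.py
```

```text
20.4833 [ 0.5885 -0.1261  0.1403] [3.141  0.0004 1.0944] F [-6.7463  0.9597 11.2013] T [0.2311 1.232  0.7513] tau6 -0.7909543253481388 q6 0.1885769131415406 op 0.01020017905932854
```

{"op": "play_rows", "data": {
  "motion": [
    [[0, 0, 0], [0, 0, 0.02], 0]
  ]
}}

```text
time_s: 20.57
tool_pos: [0.5885, -0.1261, 0.1402]
orientation: [3.141, 0.0, 1.031]
wrist_force: [-6.9, 1.5, 9.4]
opening: 0.01
```

```bash
python3 st.py; python3 - <<'E'
from plant import r
from h import *
s=r.get_state();D=np.pi/180
s=dict(s);s['tool_pos']=s['tool_pos']+[0,0,.045]
plan(s,[(G['d']+[.182],1.058,7)],.47)
E
```

```text
20.5667 [ 0.5885 -0.1261  0.1402] [3.1411 0.0005 1.0314] F [-6.8561  1.47    9.4016] T [0.2014 1.1079 0.8148] tau6 -0.1510731317102909 q6 0.2515302674649852 op 0.009969343457579402
7
[[[0.062, -0.103, 0.002], [0, 0, -0.001], 0.47], [[0.063, -0.103, 0.002], [0, 0, -0.001], 0.47], [[0.063, -0.103, 0.002], [0, 0, -0.001], 0.47], [[0.063, -0.103, 0.002], [0, 0, -0.001], 0.47], [[0.063, -0.102, 0.002], [0, 0, -0.001], 0.47], [[0.064, -0.102, 0.003], [0, 0, -0.002], 0.47], [[0.064, -0.102, 0.002], [0, 0, -0.001], 0.47]]
end [0.50920451 0.02271611 0.18206927] [3.14112280e+00 4.68398070e-04 1.05657776e+00]
```

b shows +0.26 N m, which is where I stop. Next is d.

{"op": "play_rows", "data": {
  "motion": [
    [[0, 0, 0], [0, 0, 0], 0.47],
    [[0, 0, 0], [0, 0, 0], 0.47],
    [[0, 0, 0], [0, 0, 0], 0.47],
    [[0, 0, -0.115], [0, 0, 0], 0.47],
    [[0, 0, -0.115], [0, 0, 0], 0.47]
  ]
}}

```text
time_s: 20.98
tool_pos: [0.5881, -0.1259, 0.1843]
orientation: [-3.139, 0.0, 1.035]
wrist_force: [0.2, -0.7, -0.7]
opening: 0.0402
```

{"op": "play_rows", "data": {
  "motion": [
    [[0.062, -0.103, 0], [0, 0, -0.001], 0.47],
    [[0.063, -0.103, 0], [0, 0, -0.001], 0.47],
    [[0.063, -0.103, 0], [0, 0, -0.001], 0.47],
    [[0.063, -0.103, 0], [0, 0, -0.001], 0.47],
    [[0.063, -0.102, 0], [0, 0, -0.001], 0.47],
    [[0.064, -0.102, 0], [0, 0, -0.002], 0.47],
    [[0.064, -0.102, 0], [0, 0, -0.001], 0.47],
    [[0, 0, 0], [0, 0, 0], 0.47],
    [[0, 0, 0], [0, 0, 0], 0.47]
  ]
}}

```text
time_s: 21.73
tool_pos: [0.509, 0.0232, 0.185]
orientation: [3.141, -0.0, 1.061]
wrist_force: [-1.0, -1.3, 0.3]
opening: 0.0399
```

```bash
python3 st.py
python3 - <<'E'
from plant import r
from h import *
s=r.get_state();p=r.camera_params("wrist")
cv2.imwrite("pics/w10.png",r.get_image("wrist")[:,:,::-1])
plan(s,[(G['d']+[.1403],1.058,3)],.47)
E
```

```text
21.7333 [0.509  0.0232 0.185 ] [ 3.141  -0.0003  1.0613] F [-1.0265 -1.3436  0.2863] T [ 0.0409 -0.0496  0.0814] tau6 0.17435912042856216 q6 0.4636084697057228 op 0.03989212528225277
3
[[[0, 0.001, 0.074], [0, 0, 0], 0.47], [[-0.001, 0, 0.075], [0, 0, 0.001], 0.47], [[0, 0.001, 0.074], [0, 0, 0], 0.47]]
end [0.50925849 0.02280129 0.14036437] [ 3.14099752e+00 -2.99446289e-04  1.05815149e+00]
```

View pics/w10.png

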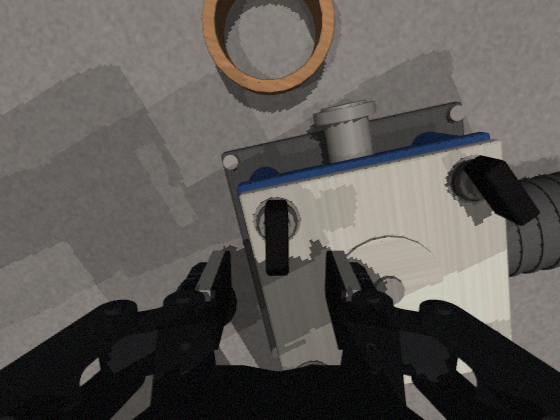

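Bar d is centred at about x=277 and aligned, so I'll grip it.

{"op": "play_rows", "data": {
  "motion": [
    [[0, -0.001, 0.074], [0, 0, 0], 0.47],
    [[0, -0.001, 0.074], [0, 0, 0.001], 0.47],
    [[0, 0, 0.073], [0, 0, 0], 0.47],
    [[0, 0, 0], [0, 0, 0], 0.47],
    [[0, 0, 0], [0, 0, 0], 0],
    [[0, 0, 0], [0, 0, 0], 0],
    [[0, 0, 0], [0, 0, 0], 0],
    [[0, 0, 0], [0, 0, 0], 0]
  ]
}}

```text
time_s: 22.45
tool_pos: [0.5085, 0.0228, 0.1415]
orientation: [-3.141, 0.0, 1.056]
wrist_force: [-4.8, 2.1, 6.0]
opening: 0.0102
```

```bash
python3 st.py
```

```text
22.45 [0.5085 0.0228 0.1415] [-3.1412  0.0001  1.0562] F [-4.7795  2.1368  5.997 ] T [0.2634 0.8254 0.3168] tau6 0.36663961596786976 q6 0.4676586745925938 op 0.010150488151994293
```

{"op": "play_rows", "data": {
  "motion": [
    [[0, 0, 0.0025], [0, 0, 0.025], 0]
  ]
}}

```text
time_s: 22.53
tool_pos: [0.5084, 0.0228, 0.1411]
orientation: [-3.141, 0.0, 0.979]
wrist_force: [-6.2, 2.8, 8.2]
opening: 0.0105
```

```bash
python3 st.py
```

```text
22.5333 [0.5084 0.0228 0.1411] [-3.1412  0.0002  0.9792] F [-6.1598  2.7568  8.1818] T [0.332  1.0086 0.5475] tau6 -2.325888052582741 q6 0.5449980286759234 op 0.010478979155693695
```

{"op": "play_rows", "data": {
  "motion": [
    [[0, 0, 0.0025], [0, 0, 0.025], 0]
  ]
}}

```text
time_s: 22.62
tool_pos: [0.5083, 0.0229, 0.1406]
orientation: [-3.141, 0.0, 0.896]
wrist_force: [-7.7, 2.5, 9.6]
opening: 0.01
```

```bash
python3 st.py
```

```text
22.6167 [0.5083 0.0229 0.1406] [-3.1411  0.0003  0.8964] F [-7.7461  2.5453  9.6219] T [0.4012 1.2047 0.5507] tau6 -1.2743977457284927 q6 0.6278681012764432 op 0.009952222428705736
```

{"op": "play_rows", "data": {
  "motion": [
    [[0, 0, 0.002], [0, 0, 0.025], 0]
  ]
}}

```text
time_s: 22.7
tool_pos: [0.5083, 0.0229, 0.1403]
orientation: [-3.141, 0.0, 0.817]
wrist_force: [-7.3, 3.7, 9.0]
opening: 0.0104
```

```bash
python3 st.py
```

```text
22.7 [0.5083 0.0229 0.1403] [-3.141   0.0004  0.8174] F [-7.2518  3.6675  8.9946] T [0.4578 1.2262 0.5521] tau6 -1.016981564462185 q6 0.7068503542216419 op 0.010363480726511779
```

{"op": "play_rows", "data": {
  "motion": [
    [[0, 0, 0.002], [0, 0, 0.025], 0]
  ]
}}

```text
time_s: 22.78
tool_pos: [0.5082, 0.0229, 0.1399]
orientation: [-3.141, 0.001, 0.739]
wrist_force: [-9.2, 4.0, 11.4]
opening: 0.0102
```

```bash
python3 st.py
```

```text
22.7833 [0.5082 0.0229 0.1399] [-3.1409  0.0005  0.7388] F [-9.1798  3.9589 11.3994] T [0.5046 1.4419 0.5752] tau6 -0.9738143160939217 q6 0.7854071049446261 op 0.010203253392836127
```

{"op": "play_rows", "data": {
  "motion": [
    [[0, 0, 0.001], [0, 0, 0.025], 0]
  ]
}}

```text
time_s: 22.87
tool_pos: [0.5082, 0.023, 0.1397]
orientation: [-3.141, 0.001, 0.66]
wrist_force: [-7.5, 3.5, 9.9]
opening: 0.01
```

```bash
python3 st.py
```

```text
22.8667 [0.5082 0.023  0.1397] [-3.1408  0.0007  0.6603] F [-7.4694  3.5324  9.8989] T [0.5505 1.4113 0.656 ] tau6 -0.8980060368776321 q6 0.863947392180786 op 0.010030423988733644
```

{"op": "play_rows", "data": {
  "motion": [
    [[0, 0, 0.001], [0, 0, 0.025], 0]
  ]
}}

```text
time_s: 22.95
tool_pos: [0.5081, 0.023, 0.1395]
orientation: [-3.141, 0.001, 0.582]
wrist_force: [-8.2, 3.5, 10.7]
opening: 0.0101
```

```bash
python3 st.py
```

```text
22.95 [0.5081 0.023  0.1395] [-3.1407  0.0008  0.5819] F [-8.1616  3.4669 10.6579] T [0.6191 1.485  0.7114] tau6 -0.8285816945135593 q6 0.9423860891822567 op 0.010108786568056145
```

{"op": "play_rows", "data": {
  "motion": [
    [[0, 0, 0], [0, 0, 0.025], 0]
  ]
}}

```text
time_s: 23.03
tool_pos: [0.508, 0.0231, 0.1394]
orientation: [-3.141, 0.001, 0.503]
wrist_force: [-8.2, 4.9, 7.6]
opening: 0.0103
```

```bash
python3 st.py
```

```text
23.0333 [0.508  0.0231 0.1394] [-3.1407  0.001   0.5035] F [-8.2287  4.9447  7.6344] T [0.8008 1.3752 0.7803] tau6 -0.7585602253675461 q6 1.0208475384846099 op 0.010313223889487211
```

{"op": "play_rows", "data": {
  "motion": [
    [[0, 0, 0], [0, 0, 0.012], 0]
  ]
}}

```text
time_s: 23.12
tool_pos: [0.508, 0.0232, 0.1393]
orientation: [-3.141, 0.001, 0.465]
wrist_force: [-7.6, 4.6, 7.1]
opening: 0.0103
```

```bash
python3 st.py
```

```text
23.1167 [0.508  0.0232 0.1393] [-3.1406  0.0012  0.4655] F [-7.5514  4.6358  7.1389] T [0.7676 1.2806 0.8152] tau6 0.7856890372931957 q6 1.0589495490437977 op 0.010312257192742716
```

{"op": "play_rows", "data": {
  "motion": [
    [[0, 0, 0], [0, 0, 0], 0.47],
    [[0, 0, 0], [0, 0, 0], 0.47],
    [[0, 0, 0], [0, 0, 0], 0.47],
    [[0, 0, -0.115], [0, 0, 0], 0.47],
    [[0, 0, -0.115], [0, 0, 0], 0.47],
    [[0, 0, -0.15], [0, 0, 0], 0.47],
    [[0, 0, -0.15], [0, 0, 0], 0.47],
    [[0, 0, -0.15], [0, 0, 0], 0.47],
    [[0, 0, 0], [0, 0, 0], 0.47],
    [[0, 0, 0], [0, 0, 0], 0.47]
  ]
}}

```text
time_s: 23.95
tool_pos: [0.5094, 0.0226, 0.2759]
orientation: [3.14, -0.003, 0.468]
wrist_force: [-0.2, -0.0, 0.0]
opening: 0.0405
```

```bash
python3 st.py; python3 - <<'E'
from plant import r
import cv2,json
import numpy as np
p=r.camera_params('wrist')
cv2.imwrite('pics/w11.png',r.get_image('wrist')[:,:,::-1])
cv2.imwrite('pics/side2.png',r.get_image('side')[:,:,::-1])
a=cv2.imread('pics/side2.png')[170:290,230:360];cv2.imwrite('pics/sc2.png',cv2.resize(a,None,fx=5,fy=5,interpolation=cv2.INTER_CUBIC))
E
```

```text
23.95 [0.5094 0.0226 0.2759] [ 3.1397 -0.0033  0.4684] F [-0.2202 -0.0409  0.0071] T [-0.0004 -0.0095  0.0169] tau6 -2.77248091151705e-07 q6 1.055387800646003 op 0.04053916928964676
```

View pics/sc2.png

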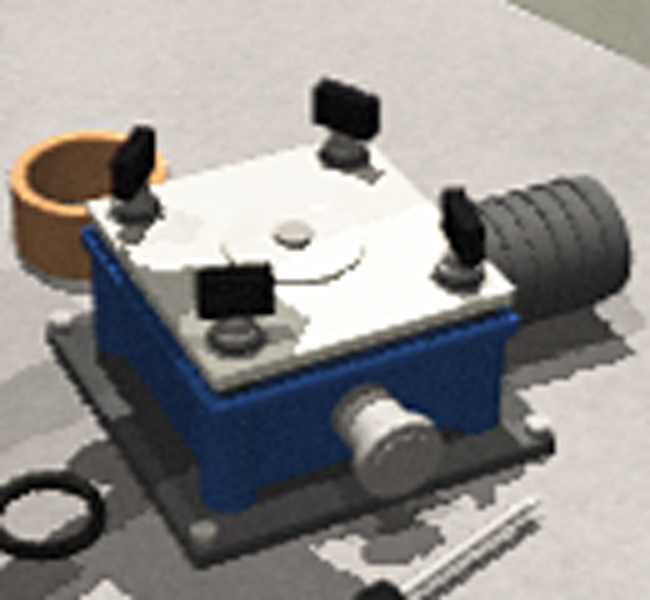

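View pics/w11.png

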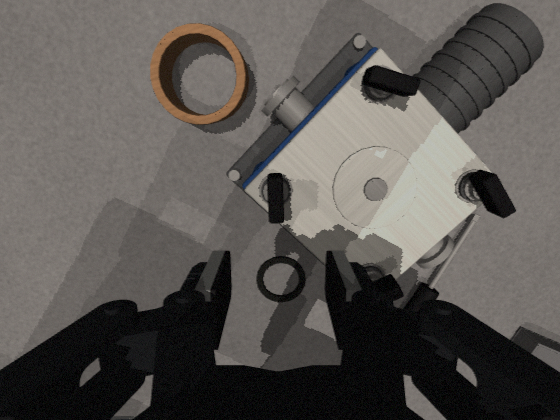

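```bash
python3 - <<'E'
from plant import r
print(r.finish_job())
E
```

```text
the job is handed in; nothing more can be done
None
```

I screwed the cover down and handed the job in at about 24 s of the 72 s allowed. I worked crisscross (a, c, b, d) in two rounds. In the first round each screw went in 0.785 rad, an eighth of a turn. In the second I tightened each one by feel until the drag had clearly risen.

| Screw | Total turn (rad) | Drag above the first felt in that grip (N m) | Estimated clamping (N) |
|---|---|---|---|
| a | 1.38 | +0.28 | 56 |
| c | 1.32 | +0.27 | 54 |
| b | 1.32 | +0.26 | 52 |
| d | 1.38 | +0.265 | 53 |

All four are within the 0.17–0.40 N m range you gave.

**Screw a:** its reading is the least certain. I took its starting drag only after two steps, and at 0.665 N m it was higher than the 0.57–0.60 N m felt in round one. Measured from that lower figure, its rise would be about 0.36 N m (72 N). That is still within range.

**Last checks:** the final pictures show the cover sitting evenly on the seal with the gripper open and clear. The highest wrist force I read was about 18 N.

**Not checked:** I did not grip a and c again after tightening b and d, so that I would not break the crisscross order. I also did not measure the bystanders afterwards. Those visible in the last pictures looked unmoved, and the arm never went near them.

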